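# Swap three jars round into the blocks that fit them

### The job

The three lidded jars standing on the screwed-down wooden blocks have got mixed up: put each jar into the block whose round recess is made for it (a little wider than the jar: tall wide jar in the widest, squat jar in the middle-sized one, little jar in the narrowest), so that it stands upright, fully down in the recess. Every block is taken at the start, so park a jar on the empty cork tile (or on bare table) on the way; keep the jars upright, and leave the glue bottle and the bauble standing where they are.

Things in the scene. Friction and masses are not known exactly. Their poses are not given: they have to be found in the camera images.
- jar_tall: the tall wide jar, a closed round jar with lid, 68 mm in diameter, 109 mm tall, loose; origin at the centre of its underside, z up through the lid; grip round the body. About 0.33 kg. It starts on top of the narrow block, bridging its recess, underside 22 mm above the table
- jar_mid: the middle jar (squat, black cap), a closed round jar with lid, 58 mm in diameter, 56 mm tall, loose; origin at the centre of its underside, z up through the lid; grip round the body. About 0.1 kg. It starts loosely in the wide block, underside 10 mm above the table
- jar_little: the little jar, a closed round jar with lid, 36 mm in diameter, 55 mm tall, loose; origin at the centre of its underside, z up through the lid; grip round the body. About 0.05 kg. It starts loosely in the middle block, underside 10 mm above the table
- block_wide_recess (a point): centre of the recess floor of the wide block: a square wooden block 100x100x22 mm, screwed to the table, with a round recess 78 mm in diameter, 12 mm deep, in the middle of its top (3 mm chamfer round its mouth); the floor lies 10 mm above the table and the block's top 12 mm above this point; z up, x and y along the block's sides. It belongs to the tall wide jar. Its place varies
- block_middle_recess (a point): centre of the recess floor of the middle block: a square wooden block 100x100x22 mm, screwed to the table, with a round recess 66 mm in diameter, 12 mm deep, in the middle of its top (3 mm chamfer round its mouth); the floor lies 10 mm above the table and the block's top 12 mm above this point; z up, x and y along the block's sides. It belongs to the middle jar. Its place varies
- block_narrow_recess (a point): centre of the recess floor of the narrow block: a square wooden block 100x100x22 mm, screwed to the table, with a round recess 46 mm in diameter, 12 mm deep, in the middle of its top (3 mm chamfer round its mouth); the floor lies 10 mm above the table and the block's top 12 mm above this point; z up, x and y along the block's sides. It belongs to the little jar. Its place varies
- cork_tile: square brown cork tile 110x110x4 mm, fixed flat on the table, empty: a free spot for parking; origin at the centre of its underside, on the table
- glue_bottle: bystander: a tall slim glue bottle with nozzle, 48 mm in diameter, 172 mm tall, loose, standing; origin at the centre of its underside; leave it where it is
- bauble: bystander: a painted ball ornament with a foot ring and a hanging loop, 72 mm in diameter, 100 mm tall, loose, standing; origin at the centre of its underside; leave it where it is. (Others hang fixed in a row over the back of the table, from about x = 0.66 m on and from about 0.33 m above the table upward: keep wrist and arm clear of them, swing on a short radius)
Things that resemble listed ones, but are neither listed nor needed, are in the scene too. Leave any blue or yellow look-alike of the jar_little alone.

How it is judged:
At the end, for the whole second after the job is handed in: Tall jar in the wide block, middle jar in the middle block, little jar in the narrow block: each within 9 mm of the recess centre, its underside within 5 mm of the recess floor, tilted less than 0.1 rad, released and at rest (horizontal distance between jar_tall and block_wide_recess below 0.009 m and z of jar_tall in the frame of block_wide_recess between -0.005 and 0.005 m and angle between each of jar_tall, jar_mid, jar_little's own z axis and vertical below 0.1 rad and linear speed of each of jar_tall, jar_mid, jar_little below 0.02 m/s and horizontal distance between jar_mid and block_middle_recess below 0.009 m and z of jar_mid in the frame of block_middle_recess between -0.005 and 0.005 m and horizontal distance between jar_little and block_narrow_recess below 0.009 m and z of jar_little in the frame of block_narrow_recess between -0.005 and 0.005 m); the robot touches nothing.
It fails at once if the glue bottle is shifted by more than 30 mm or knocked over (distance of glue_bottle from where it was at the start of the episode above 0.03 m or angle between glue_bottle's own z axis and vertical above 0.5 rad).
It fails at once if the bauble is shifted by more than 30 mm or knocked over (distance of bauble from where it was at the start of the episode above 0.03 m or angle between bauble's own z axis and vertical above 0.5 rad).
It fails at once if a jar is tipped over by more than 0.7 rad (angle between any of jar_tall, jar_mid, jar_little's own z axis and vertical above 0.7 rad).
It also fails if it takes over 128 s, if anything falls off the work surface, if the arm or the gripper's body presses on something with over 40 N, if the wrist force passes 120 N, or if a joint passes its speed limit or range.

### The arm

A 7-joint arm with a two-finger parallel gripper is mounted at the origin on a cart in front of the work surface, level with it; the furniture and walls round the work are solid. World frame = base frame: x ahead of the robot, y to its left, z up, the work surface at z = 0. Lengths are in m, angles in rad, forces in N, time in s.
With the tool pointing down it reaches from about 0.425 to 0.875 m from the base axis. Payload 4.7 kg.
Tool frame: the origin (TCP) lies midway between the tips of the shut fingers; the grasp point (between the pads) lies 19 mm behind it; y points along the fingers, z is the direction in which the jaws open and shut, and the axes are right-handed (so a half turn about y gives the same grasp; the last joint's range is limited). The gripper opens to 87 mm and grips with 3 to 60 N. Pads are 19 mm wide; open, the fingers measure 117 mm over their backs; the gripper's body (75 mm by 190 mm) begins 51 mm behind the grasp point.
Start: joints at [1.118, 0.321, -0.07, 1.45, 0.023, 1.371, -0.057], TCP at [0.293, -0.58, 0.223] pointing down, gripper open.
Joint ranges: [-2.86, 2.86], [-0.3, 2.09], [-1.38, 1.24], [0.06, 2.45], [-1.56, 4.7], [0.09, 2.05], [-2.69, 2.69]. Speed limits (rad/s): [2.57, 2.57, 3.14, 3.14, 3.14, 3.14, 3.14].

### API

Orientations are given as a rotation vector (axis times angle).
In Python, from bench import ctrl gives the robot as it stands.
- The arm moves only by the tool play_rows, never from a script. Its arguments are lists of equal length, an entry for each row: "translation": the shift along the tool's x, y, z in mm, a list of three; "turn": the turn, a rotation vector about the tool's x, y, z in rad, a list of three; "fingers": the opening, from -1 (shut) to 1 (fully open), so that 0 is half open. In form: {"translation": [[dx, dy, dz], ...], "turn": [[wx, wy, wz], ...], "fingers": [fingers, ...]}. A call has exactly 10 rows; each row shifts and turns the commanded pose from where the row before left it, along the tool's axes as they then stand; what a row does not reach is not made up. A row lasts 1/12 s, in which the tool goes at most 41.7 mm and 7.16 degrees, less where a joint would pass 70% of its speed; a pose out of reach is approached as far as the arm can. A call with a gripper value outside its range is refused whole. The fingers move at their own pace and stop on an object; "grip_force" is the grip in N (left out, the last holds). Time passes only in rows, so rows that do not move let the fingers close, or fill a call up. It gives the time, the measured TCP pose, the force and the opening at its end, in the units of the state.
- ctrl.get_state(): the state, without advancing time (a new reading comes with each control period).
- ctrl.get_image(name): name is "scene" or "side" or "wrist"; returns the picture (384x512x3 uint8, blue, green, red); there is no depth.
- ctrl.camera_info(name): a dict with "camera_matrix" (3x3 intrinsics, pixels), "R" (3x3) and "t" (3): a world point X has camera coordinates R X + t. Camera axes: x right, y down, z forward; pixel columns grow to the right and rows downward; lengths in m; the calibration is good to about 2 mm. The wrist camera is an equidistant fisheye: a pixel r from the principal point sees the ray r / f radians off the axis. A picture is of the moment at which its call begins: read the wrist's pose just before it. camera_info takes no time and is no camera call; for the wrist camera it gives the pose at the moment of the call.
- ctrl.close_job(): hands the job in, once; it reports no verdict.
The state is a dict: "time": time; "joint_positions": joint angles; "qd": joint speeds; "joint_torque": joint torques, N m; "position": TCP position; "tool_rot": TCP orientation; "ft_force": force on the tool from outside, world axes, zero at the start; "torque": the same for the moment, N m; "grip_width": opening from 0.0 (shut) to 1.0 (fully open).
Only numpy, scipy, OpenCV 4.12 (cv2) and the standard library are available. Lean on these libraries where they do the work, as an engineer would, in place of code of your own. Each camera call takes 0.05 s, during which the arm holds its last target.

## Working session

There is one attempt and no reset: what is moved stays moved. The work goes in short steps, Python scripts to look and compute and a tool call to move; the robot and the scene stay as the last step left them, time stands still between calls to the robot, and variables do not carry over. Pictures are saved under pics/ and viewed, and the job is handed in when it is done.

Besides the shell and the picture viewer there is one more tool, called after "Call:" as a command line: name --argument value ..., lists and objects as JSON in quotes. play_rows: Moves the arm, as the interface text tells. Its arguments: {"type":"object","properties":{"translation":{"type":"array"},"turn":{"type":"array"},"fingers":{"type":"array"},"grip_force":{"type":"number"}},"required":["translation","turn","fingers"]}

```bash
mkdir -p pics; ls
python3 - <<'E'
from bench import ctrl
import cv2
s=ctrl.get_state()
for k,v in s.items(): print(k,v)
for n in ("scene","side","wrist"):
    ci=ctrl.camera_info(n); print(n,ci)
    cv2.imwrite(f"pics/{n}0.png",ctrl.get_image(n))
E
```

```text
pics
time 0.0
joint_positions [ 1.11810754  0.3218091  -0.07008175  1.45171861  0.02263172  1.37081145
 -0.05689059]
qd [-9.00315612e-04 -2.01308194e-03 -6.06228434e-04 -4.63557498e-04
 -5.45434227e-05 -1.74748922e-03 -8.35634486e-04]
joint_torque [-2.16248504e-04 -4.91286707e+01 -4.03952440e-01 -3.12526631e+01
 -6.39117393e-02  4.34871786e-02  1.87100641e-04]
position [ 0.29219528 -0.57997303  0.22144866]
tool_rot [-0.46700328  1.96367737 -1.95990423]
ft_force [-0.36795335 -1.18757226 -1.10034428]
torque [ 0.00875154 -0.03326621 -0.02522443]
grip_width 0.9974225719226669
scene {'camera_matrix': array([[481.85340597,   0.        , 262.83216782],
       [  0.        , 481.85340597, 194.51502512],
       [  0.        ,   0.        ,   1.        ]]), 'R': array([[-0.82788521, -0.56080997, -0.00991262],
       [-0.40994884,  0.61705205, -0.67170582],
       [ 0.38281592, -0.55203165, -0.74075167]]), 't': array([0.43778812, 0.23782733, 1.25166143])}
side {'camera_matrix': array([[494.87203112,   0.        , 253.01760966],
       [  0.        , 494.87203112, 186.60999122],
       [  0.        ,   0.        ,   1.        ]]), 'R': array([[-0.79561135, -0.60566413,  0.01317341],
       [-0.38286379,  0.48584694, -0.78572773],
       [ 0.46948685, -0.63017752, -0.6184322 ]]), 't': array([0.43791092, 0.22538529, 1.06976629])}
wrist {'camera_matrix': array([[297.31863964,   0.        , 258.49191201],
       [  0.        , 297.31863964, 190.38899804],
       [  0.        ,   0.        ,   1.        ]]), 'R': array([[ 0.45017092, -0.89293749, -0.00296367],
       [-0.84951673, -0.42929824,  0.30663389],
       [-0.2750772 , -0.13551997, -0.95182292]]), 't': array([-0.64978871, -0.03751276,  0.39338497])}
```

View pics/scene0.png

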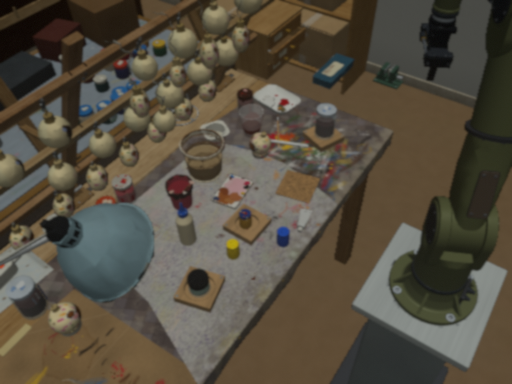

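View pics/side0.png

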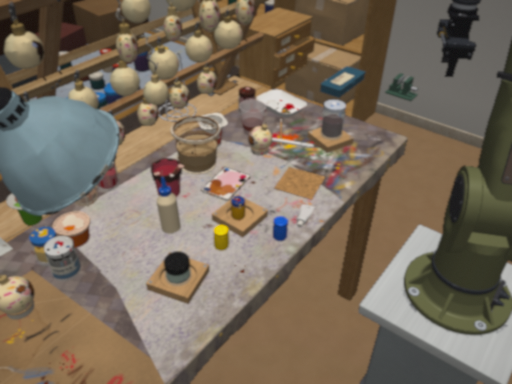

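View pics/wrist0.png

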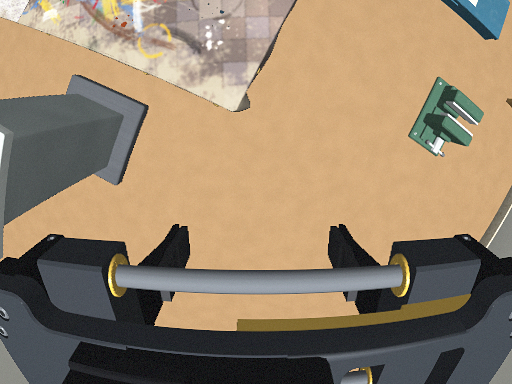

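The scene view shows the tall jar on the narrow block at (325,120), the squat jar on the wide block at (199,283) and the little jar (purple/blue) on the middle block at (245,220). The cork tile is at (298,185), the glue bottle at (185,225) and the bauble at (261,145). Next I'll enlarge these areas.

```bash
cat > h.py <<'E'
import numpy as np, cv2
from bench import ctrl
from scipy.spatial.transform import Rotation as Ro
def ray(ci,u,v,fish=False):
    K=ci["camera_matrix"];x=(u-K[0,2])/K[0,0];y=(v-K[1,2])/K[1,1]
    if fish:
        r=np.hypot(x,y); d=np.array([np.sin(r)*x/r,np.sin(r)*y/r,np.cos(r)]) if r>1e-9 else np.array([0,0,1.])
    else: d=np.array([x,y,1.])
    R=ci["R"]; return -R.T@ci["t"], R.T@d
def plane(ci,u,v,z,fish=False):
    o,d=ray(ci,u,v,fish); return (o+d*(z-o[2])/d[2])
def proj(ci,X,fish=False):
    c=ci["R"]@np.asarray(X,float)+ci["t"];K=ci["camera_matrix"]
    if fish:
        n=np.hypot(c[0],c[1]);th=np.arctan2(n,c[2]);p=c[:2]/max(n,1e-12)*th
    else: p=c[:2]/c[2]
    return np.array([K[0,0]*p[0]+K[0,2],K[1,1]*p[1]+K[1,2]])
E
python3 - <<'E'
import cv2
a=cv2.imread("pics/scene0.png")[80:320,150:400];b=cv2.imread("pics/side0.png")[80:310,130:380]
cv2.imwrite("pics/sc_a.png",cv2.resize(a[:, :],None,fx=3,fy=2.5,interpolation=2) if 0 else cv2.resize(a,None,fx=2.5,fy=2.5,interpolation=cv2.INTER_CUBIC))
cv2.imwrite("pics/si_a.png",cv2.resize(b,None,fx=2.5,fy=2.5,interpolation=cv2.INTER_CUBIC))
E
```

```text
(no output)
```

View pics/sc_a.png

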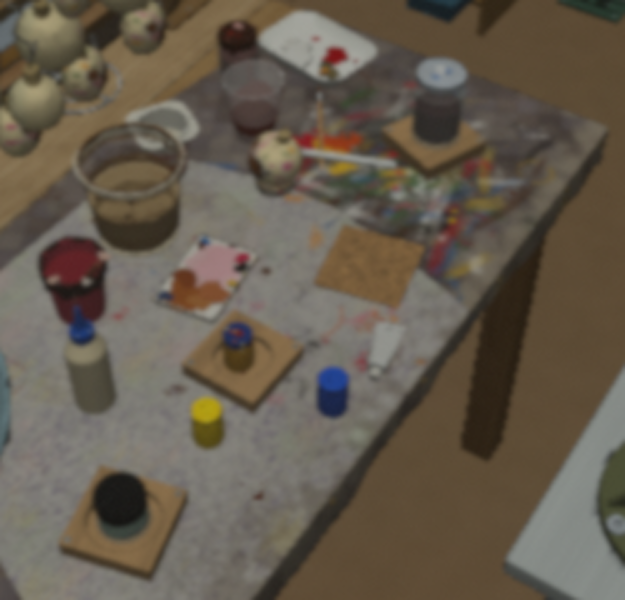

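View pics/si_a.png

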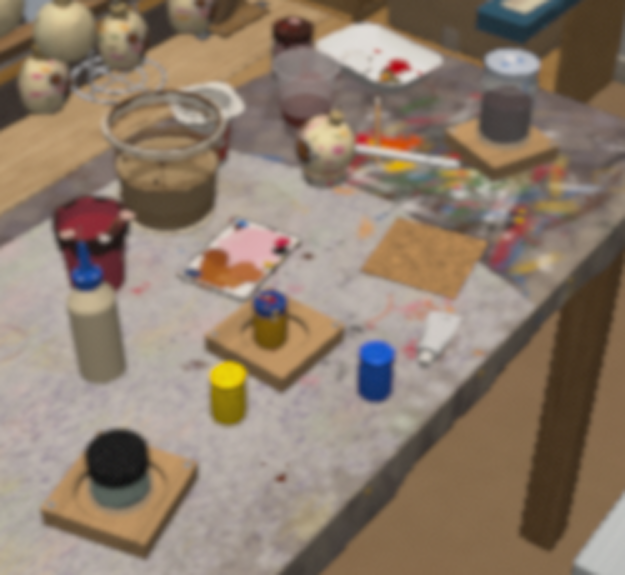

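```bash
cat > m.py <<'E'
from h import *
sc=ctrl.camera_info("scene");si=ctrl.camera_info("side")
S=lambda u,v:(u/2.5+150,v/2.5+80); T=lambda u,v:(u/2.5+130,v/2.5+80)
def P(n,ps,z):
    for c,f,cn,pp in ((sc,S,"sc",ps[0]),(si,T,"si",ps[1])):
        X=np.array([plane(c,*f(*p),z) for p in pp]); print(n,cn,X[:,:2].round(3).tolist(),"mean",X.mean(0).round(4))
P("mid blk",([(185,362),(238,312),(302,350),(252,398)],[(206,341),(270,294),(343,335),(282,376)]),.022)
P("wide blk",([(107,468),(187,490),(150,568),(62,540)],[(81,455),(197,470),(145,545),(44,513)]),.022)
P("nar blk L R B",([(382,132),(487,142),(432,167)],[(446,134),(558,147),(492,169)]),.022)
P("cork",([(347,226),(424,247),(398,306),(317,280)],[(403,219),(486,244),(455,295),(362,262)]),.004)
P("talltop",([(442,74)],[(512,62)]),.131)
P("midtop",([(121,494)],[(117,452)]),.066)
P("littletop",([(237,334)],[(269,303)]),.065)
P("yellow",([(206,408)],[(228,374)]),.055)
P("blue",([(333,378)],[(376,352)]),.055)
P("glue base",([(95,395)],[(101,365)]),.0)
P("bauble base",([(275,182)],[(324,174)]),.0)
E
python3 m.py
```

```text
mid blk sc [[0.56, 0.15], [0.554, 0.055], [0.459, 0.062], [0.468, 0.149]] mean [0.5101 0.1041 0.022 ]
mid blk si [[0.555, 0.16], [0.551, 0.064], [0.454, 0.069], [0.465, 0.153]] mean [0.5061 0.1113 0.022 ]
wide blk sc [[0.542, 0.31], [0.455, 0.284], [0.431, 0.377], [0.525, 0.402]] mean [0.4883 0.3431 0.022 ]
wide blk si [[0.542, 0.342], [0.45, 0.293], [0.429, 0.381], [0.519, 0.408]] mean [0.4849 0.356  0.022 ]
nar blk L R B sc [[0.579, -0.315], [0.451, -0.375], [0.488, -0.291]] mean [ 0.5059 -0.3274  0.022 ]
nar blk L R B si [[0.574, -0.312], [0.451, -0.371], [0.49, -0.28]] mean [ 0.505  -0.3209  0.022 ]
cork sc [[0.532, -0.152], [0.432, -0.174], [0.409, -0.071], [0.513, -0.053]] mean [ 0.4714 -0.1125  0.004 ]
cork si [[0.529, -0.152], [0.43, -0.17], [0.41, -0.072], [0.52, -0.058]] mean [ 0.4724 -0.113   0.004 ]
talltop sc [[0.512, -0.342]] mean [ 0.5122 -0.3422  0.131 ]
talltop si [[0.512, -0.34]] mean [ 0.5116 -0.3399  0.131 ]
midtop sc [[0.488, 0.345]] mean [0.4877 0.3454 0.066 ]
midtop si [[0.488, 0.348]] mean [0.4878 0.3478 0.066 ]
littletop sc [[0.513, 0.112]] mean [0.5127 0.1119 0.065 ]
littletop si [[0.51, 0.116]] mean [0.5102 0.1158 0.065 ]
yellow sc [[0.486, 0.207]] mean [0.4857 0.2071 0.055 ]
yellow si [[0.484, 0.209]] mean [0.4839 0.2087 0.055 ]
blue sc [[0.395, 0.098]] mean [0.3949 0.0982 0.055 ]
blue si [[0.394, 0.1]] mean [0.3944 0.1004 0.055 ]
glue base sc [[0.628, 0.231]] mean [0.628  0.2314 0.    ]
glue base si [[0.63, 0.232]] mean [0.6296 0.232  0.    ]
bauble base sc [[0.657, -0.173]] mean [ 0.6574 -0.173   0.    ]
bauble base si [[0.658, -0.174]] mean [ 0.6582 -0.1743  0.    ]
```

Run:
```python
from h import *
s=ctrl.get_state();R=Ro.from_rotvec(s["tool_rot"]).as_matrix();print(R.round(3))
W=np.array([[1,0,0],[0,0,1],[0,-1,0]]) # cols: x=X, y=-Z, z=Y
W=np.array([[1,0,0],[0,0,1],[0,-1,0]]).T if 0 else np.column_stack([[1,0,0],[0,0,-1],[0,1,0]])
print(Ro.from_matrix(R.T@W).as_rotvec())
W2=np.column_stack([[-1,0,0],[0,0,-1],[0,-1,0]])
print(Ro.from_matrix(R.T@W2).as_rotvec(), s["time"])
sc=ctrl.camera_info("scene");si=ctrl.camera_info("side")
def tri(a,b):
    o1,d1=ray(sc,*a);o2,d2=ray(si,*b)
    A=np.column_stack([d1,-d2]);l=np.linalg.lstsq(A,o2-o1,rcond=None)[0]
    p,q=o1+d1*l[0],o2+d2*l[1];return (p+q)/2,np.linalg.norm(p-q)
print("lamp right rim",tri((154,235),(121,135)),"lamp bottom rim",tri((105,300),(42,212)),"apex",tri((62,232),(5,110)))
```

```text
[[-0.893 -0.001  0.45 ]
 [-0.45   0.001 -0.893]
 [ 0.    -1.    -0.001]]
[ 5.88210758e-04 -2.67475924e+00 -1.88971287e-03]
[1.38724114e-03 4.66832721e-01 4.31806427e-04] 0.15
lamp right rim (array([0.37808507, 0.51087612, 0.50008079]), np.float64(0.0026975968171061094)) lamp bottom rim (array([0.39829814, 0.62105218, 0.43927558]), np.float64(0.007275928166594516)) apex (array([0.46095882, 0.60207493, 0.54638563]), np.float64(0.002182610890690602))
```

Call:
play_rows --translation '[[0,0,0],[0,0,0],[0,0,0],[0,0,0],[0,0,0],[0,0,0],[0,0,0],[0,0,0],[0,0,0],[0,0,0]]' --turn '[[0,-0.11,0],[0,-0.11,0],[0,-0.11,0],[0,-0.11,0],[0,-0.11,0],[0,-0.11,0],[0,-0.11,0],[0,-0.11,0],[0,-0.11,0],[0,-0.11,0]]' --fingers '[1,1,1,1,1,1,1,1,1,1]' --grip_force 15

```text
time: 0.98
position: [0.2923, -0.5803, 0.2221]
tool_rot: [-1.21, 1.209, -1.207]
ft_force: [-0.2, 0.1, -0.3]
grip_width: 1.001
```

Call:
play_rows --translation '[[-23,-3,20],[-24,-3,22],[-24,-3,22],[-24,-3,22],[-24,-3,22],[-24,-3,22],[-24,-3,22],[-24,-3,22],[-24,-3,22],[-24,-3,22]]' --turn '[[0,0,0],[0,0,0],[0,0,0],[0,0,0],[0,0,0],[0,0,0],[0,0,0],[0,0,0],[0,0,0],[0,0,0]]' --fingers '[1,1,1,1,1,1,1,1,1,1]'

```text
time: 1.82
position: [0.5121, -0.341, 0.2525]
tool_rot: [-1.208, 1.213, -1.212]
ft_force: [0.7, -1.7, -0.3]
grip_width: 0.998
```

```bash
cat > look.py <<'E'
import sys
from h import *
n=sys.argv[1]
ci=ctrl.camera_info("wrist");im=ctrl.get_image("wrist");cv2.imwrite(f"pics/{n}.png",im)
np.savez(f"pics/{n}.npz",**ci)
cv2.imwrite(f"pics/{n}_b.png",cv2.resize(im,None,fx=1.5,fy=1.5,interpolation=cv2.INTER_CUBIC))
print(-ci["R"].T@ci["t"],ci["R"].round(2).tolist(),ctrl.get_state()["position"])
E
python3 look.py w1
```

```text
[ 0.51331359 -0.25713712  0.41492653] [[1.0, -0.0, -0.0], [-0.0, -0.95, 0.31], [-0.0, -0.31, -0.95]] [ 0.51826613 -0.33296034  0.25327348]
```

View pics/w1_b.png

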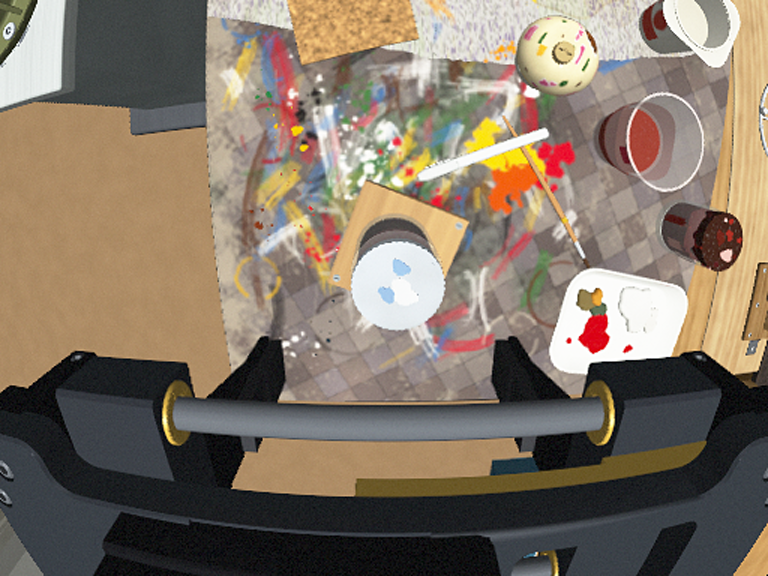

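```bash
cat > wp.py <<'E'
from h import *
def W(n,pts,s=1.5):
    ci=np.load(f"pics/{n}.npz")
    return [plane(ci,u/s,v/s,z,True).round(4)[:2].tolist() for u,v,z in pts]
E
python3 - <<'E'
from wp import *
print(W("w1",[(397.5,285,.131),(369,181,.022),(467,225,.022),(331,287,.022),(558,52,.09)]))
print(ctrl.get_state()["position"],ctrl.get_state()["qd"].round(3))
E
```

```text
[[0.5191, -0.3478], [0.4963, -0.2869], [0.584, -0.3261], [0.4595, -0.3843], [0.6404, -0.1786]]
[ 0.51826613 -0.33296034  0.25327348] [ 0.015 -0.018 -0.016  0.023 -0.038  0.001  0.127]
```

```bash
python3 look.py w2; python3 look.py w2; python3 look.py w2
```

```text
[ 0.51773824 -0.24981664  0.41609757] [[1.0, 0.01, 0.0], [0.0, -0.95, 0.3], [0.01, -0.3, -0.95]] [ 0.51646333 -0.33512411  0.2530651 ]
[ 0.51611454 -0.25178397  0.41579153] [[1.0, 0.01, 0.0], [0.01, -0.95, 0.3], [0.0, -0.3, -0.95]] [ 0.51394514 -0.33857608  0.25263241]
[ 0.51430841 -0.2549021   0.4151959 ] [[1.0, 0.0, 0.0], [0.0, -0.95, 0.3], [0.0, -0.3, -0.95]] [ 0.51209036 -0.3412051   0.25231343]
```

View pics/w2_b.png

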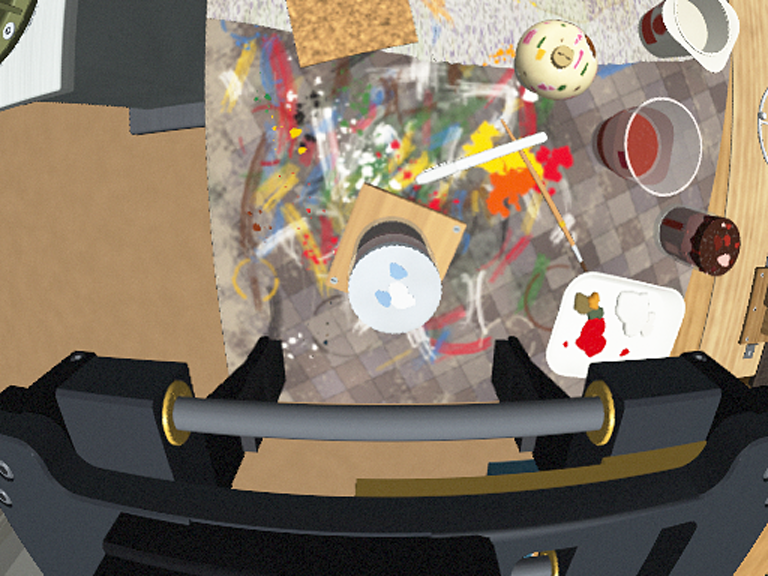

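Run:
```python
from wp import *
print(W("w2",[(394.5,288,.131),(366,184,.022),(466,228,.022),(328,291,.022),(556,57,.09)]))
```

```text
[[0.5192, -0.3473], [0.4954, -0.2869], [0.5853, -0.3257], [0.459, -0.3859], [0.6399, -0.1791]]
```

Run:
```python
from wp import *
ci=np.load("pics/w2.npz");print(dict(ci)["camera_matrix"])
for dx in(-.0585,-.0435,.0435,.0585):
  for dy in(-.0095,.0095): print(dx,dy,proj(ci,[.5138+dx,-.339+dy,.2525],True)*1.5)
sc=ctrl.camera_info("scene");si=ctrl.camera_info("side")
for n,c in(("scene",sc),("side",si)):
  im=ctrl.get_image(n);cv2.imwrite(f"pics/{n}1.png",im);
  for X in([.522,-.349,.131],[.512,-.341,.131],[.4954,-.287,.022],[.5853,-.326,.022]): print(n,proj(c,X))
a=cv2.imread("pics/scene1.png")[70:170,270:400];b=cv2.imread("pics/side1.png")[70:170,270:400]
cv2.imwrite("pics/n1.png",cv2.resize(np.vstack([a,b]),None,fx=3,fy=3,interpolation=cv2.INTER_CUBIC))
```

```text
[[297.31863964   0.         258.49191201]
 [  0.         297.31863964 190.38899804]
 [  0.           0.           1.        ]]
-0.0585 -0.0095 [250.11899795 377.23194879]
-0.0585 0.0095 [244.70948229 337.252872  ]
-0.0435 -0.0095 [283.48525584 378.60045494]
-0.0435 0.0095 [279.29034457 338.13536806]
0.0435 -0.0095 [488.1348495  379.22908248]
0.0435 0.0095 [492.45653024 338.76591045]
0.0585 -0.0095 [521.59976622 378.06266958]
0.0585 0.0095 [527.1452851  338.08615759]
scene [325.14035894 107.46047626]
scene [326.66164777 109.82342687]
scene [320.16000824 146.69841597]
scene [302.75650573 130.42457349]
side [333.25355328 102.54232241]
side [334.86062886 104.61960411]
side [326.38624923 145.86148751]
side [307.76696946 130.44304102]
```

View pics/n1.png

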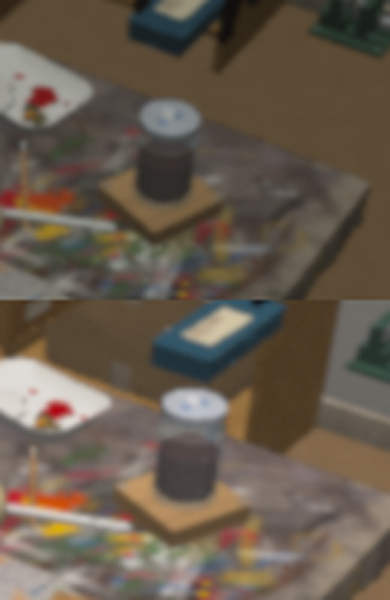

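View pics/scene1.png

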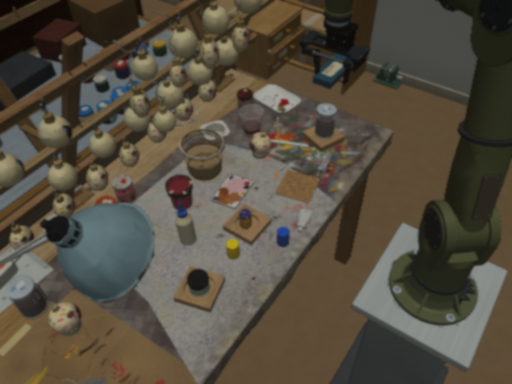

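Run:
```python
from wp import *
s=ctrl.get_state();p=s["position"];print(p)
for n in("scene","side"):
  c=ctrl.camera_info(n)
  im=cv2.imread(f"pics/{n}1.png")
  for d in(-.0585,-.0435,.0435,.0585):
    q=proj(c,p+[d,0,0]);print(n,d,q)
  q=proj(c,p).astype(int);a=im[max(q[1]-50,0):q[1]+50,q[0]-65:q[0]+65]
  print(q)
  cv2.imwrite(f"pics/g_{n}.png",cv2.resize(a,None,fx=5,fy=5,interpolation=cv2.INTER_CUBIC))
```

```text
[ 0.51036179 -0.34359598  0.25209997]
scene -0.0585 [348.52896166  83.54544064]
scene -0.0435 [344.01085027  81.92275945]
scene 0.0435 [318.50348572  72.76178109]
scene 0.0585 [314.22229493  71.22419001]
[331  77]
side -0.0585 [359.85210879  71.36971113]
side -0.0435 [354.91850725  69.86518039]
side 0.0435 [327.28915011  61.43944578]
side 0.0585 [322.6887081   60.03651399]
[340  65]
```

View pics/g_scene.png

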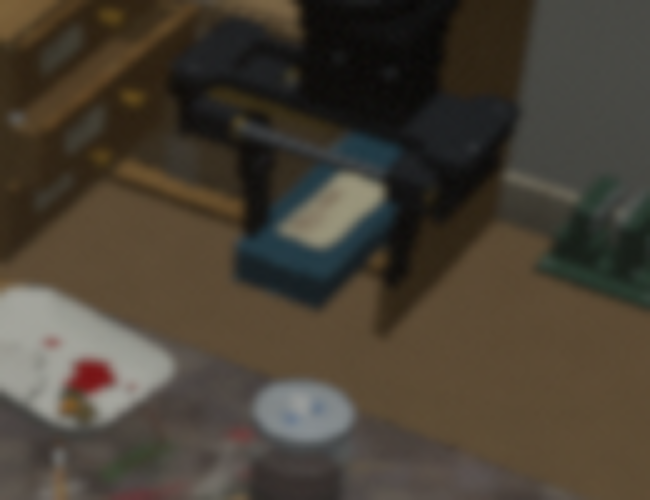

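View pics/g_side.png

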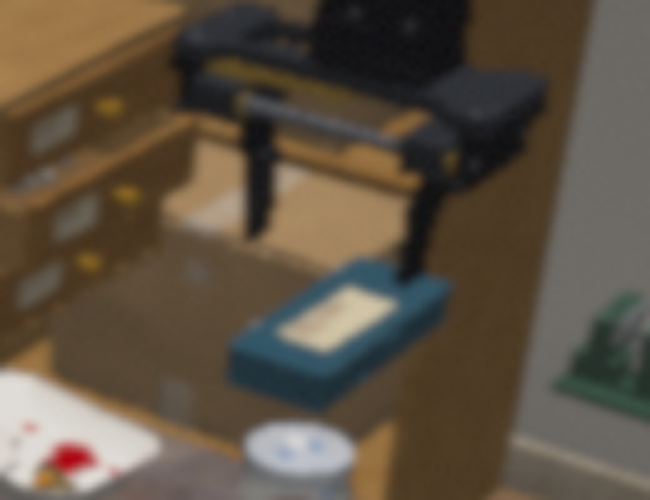

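Call:
play_rows --translation '[[3,5,3],[2,10,3],[0,15,0],[0,20,0],[0,20,0],[0,20,0],[0,20,0],[0,20,0],[0,10,0],[0,0,0]]' --turn '[[0,0,0],[0,0,0],[0,0,0],[0,0,0],[0,0,0],[0,0,0],[0,0,0],[0,0,0],[0,0,0],[0,0,0]]' --fingers '[1,1,1,1,1,1,1,1,1,1]'

```text
time: 2.95
position: [0.515, -0.347, 0.1088]
tool_rot: [-1.208, 1.218, -1.208]
ft_force: [-0.8, 0.3, -0.3]
grip_width: 1.002
```

```bash
python3 look.py w3;python3 look.py w3; python3 -c "
from wp import *
s=ctrl.get_state();print(s['position'],s['ft_force'],s['tool_rot'])"
```

```text
[ 0.51704668 -0.263686    0.27149242] [[1.0, -0.01, -0.01], [-0.0, -0.95, 0.3], [-0.01, -0.3, -0.95]] [ 0.51620972 -0.34746547  0.11084117]
[ 0.51781263 -0.26386609  0.27343774] [[1.0, -0.0, -0.0], [-0.0, -0.95, 0.3], [-0.0, -0.3, -0.95]] [ 0.51725193 -0.3478349   0.1124201 ]
[ 0.51725193 -0.3478349   0.1124201 ] [-0.52782029  0.40392101  1.78165449] [-1.20697779  1.21304146 -1.21234797]
```

View pics/w3_b.png

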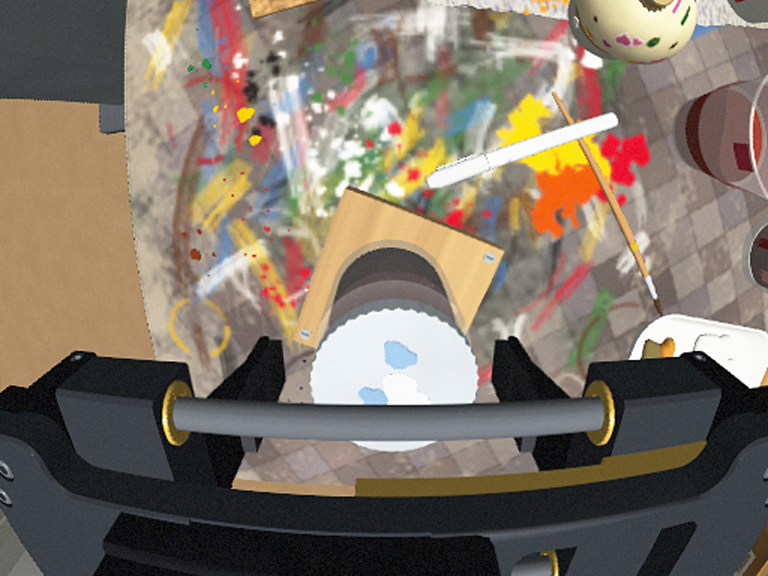

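Run:
```python
from wp import *
print(W("w3",[(393.5,379.5,.131),(309,379,.131),(478,379,.131),(393.5,307,.131),(393.5,452,.131),(349,187,.022),(504,246,.022)]))
```

```text
[[0.519, -0.3453], [0.4879, -0.3454], [0.5503, -0.3457], [0.519, -0.3169], [0.5191, -0.3795], [0.495, -0.2857], [0.5852, -0.3198]]
```

Call:
play_rows --translation '[[0,12,0],[0,12,0],[0,12,0],[0,0,0],[0,0,0],[0,0,0],[0,0,0],[0,0,0],[0,0,0],[0,0,0]]' --turn '[[0,0,0],[0,0,0],[0,0,0],[0,0,0],[0,0,0],[0,0,0],[0,0,0],[0,0,0],[0,0,0],[0,0,0]]' --fingers '[1,1,1,1,1,0.3,0.3,0.3,0.3,0.3]' --grip_force 15

```text
time: 3.88
position: [0.5178, -0.3476, 0.0771]
tool_rot: [-1.207, 1.211, -1.213]
ft_force: [-0.7, 0.3, 0.3]
grip_width: 0.766
```

Call:
play_rows --translation '[[0,-5,0],[0,-10,0],[0,-15,0],[0,-15,0],[0,-10,0],[0,-5,0],[0,0,0],[0,0,0],[0,0,0],[0,0,0]]' --turn '[[0,0,0],[0,0,0],[0,0,0],[0,0,0],[0,0,0],[0,0,0],[0,0,0],[0,0,0],[0,0,0],[0,0,0]]' --fingers '[0,0,0,0,0,0,0,0,0,0]' --grip_force 20

```text
time: 4.72
position: [0.5168, -0.347, 0.1355]
tool_rot: [-1.208, 1.214, -1.211]
ft_force: [-0.4, -0.3, -2.4]
grip_width: 0.761
```

```bash
python3 look.py w4
```

```text
[ 0.51815696 -0.26332411  0.29798298] [[1.0, -0.0, -0.0], [-0.0, -0.95, 0.3], [-0.0, -0.3, -0.95]] [ 0.51689554 -0.34706451  0.13555067]
```

View pics/w4_b.png

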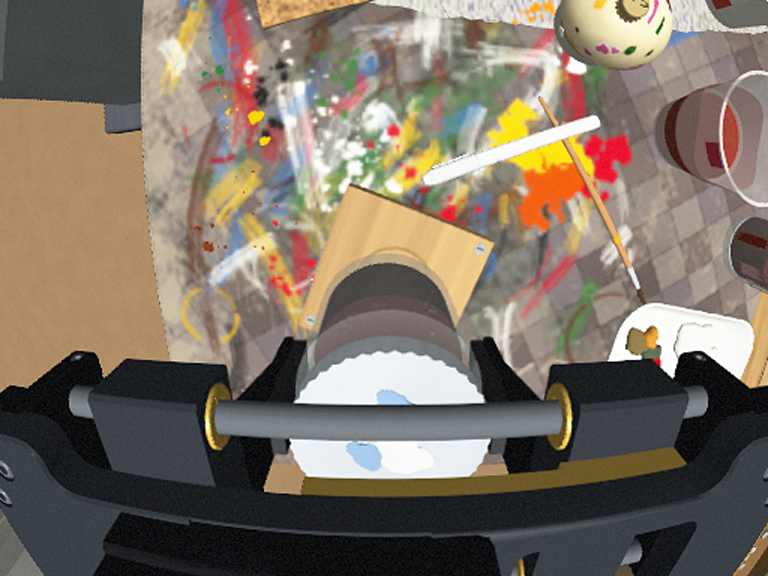

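Call:
play_rows --translation '[[-12,0,-2],[-24,0,-4],[-27,0,-5],[-28,0,-5],[-28,0,-5],[-28,0,-5],[-28,0,-5],[-27,0,-5],[-20,0,-4],[-10,0,-2]]' --turn '[[0,0,0],[0,0,0],[0,0,0],[0,0,0],[0,0,0],[0,0,0],[0,0,0],[0,0,0],[0,0,0],[0,0,0]]' --fingers '[0,0,0,0,0,0,0,0,0,0]'

```text
time: 5.6
position: [0.4754, -0.111, 0.1364]
tool_rot: [-1.21, 1.21, -1.208]
ft_force: [-0.5, 0.5, -2.8]
grip_width: 0.762
```

Call:
play_rows --translation '[[0,0,0],[0,8,0],[0,15,0],[0,15,0],[0,15,0],[0,12,0],[0,7,0],[0,0,0],[0,0,0],[0,0,0]]' --turn '[[0,0,0],[0,0,0],[0,0,0],[0,0,0],[0,0,0],[0,0,0],[0,0,0],[0,0,0],[0,0,0],[0,0,0]]' --fingers '[0,0,0,0,0,0,0,0,0,0]'

```text
time: 6.43
position: [0.4771, -0.1157, 0.0652]
tool_rot: [-1.207, 1.211, -1.213]
ft_force: [-0.1, -0.6, -2.0]
grip_width: 0.76
```

```bash
python3 look.py w5; python3 -c "
from wp import *
s=ctrl.get_state();print(s['position'],s['ft_force'],s['time'])"
```

```text
[ 0.47801243 -0.03168184  0.22757749] [[1.0, -0.0, 0.0], [-0.0, -0.95, 0.31], [-0.0, -0.31, -0.95]] [ 0.47716576 -0.11555952  0.06535206]
[ 0.47716576 -0.11555952  0.06535206] [-0.58366101 -0.17737355 -2.39450583] 6.4833
```

View pics/w5_b.png

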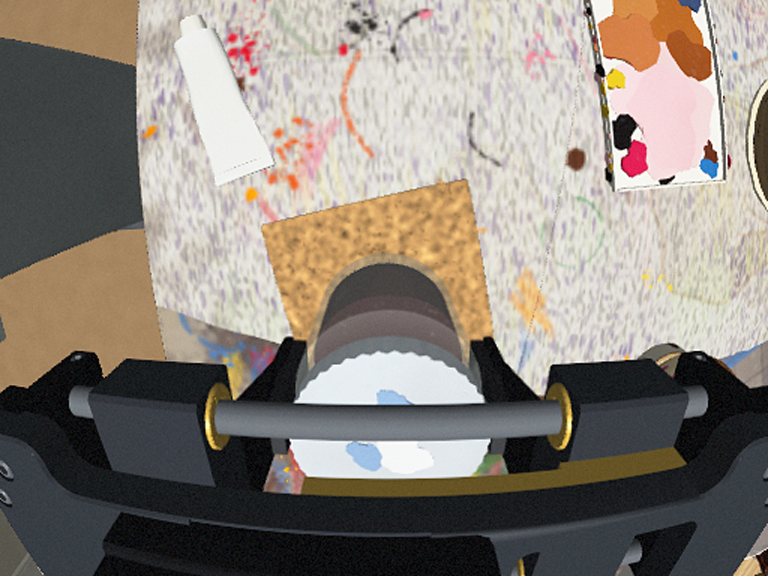

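Call:
play_rows --translation '[[0,3,0],[0,3,0],[0,1,0],[0,0,0],[0,0,0],[0,0,0],[0,0,0],[0,0,0],[0,0,0],[0,0,0]]' --turn '[[0,0,0],[0,0,0],[0,0,0],[0,0,0],[0,0,0],[0,0,0],[0,0,0],[0,0,0],[0,0,0],[0,0,0]]' --fingers '[0,0,0,0,0.7,0.8,0.9,1,1,1]'

```text
time: 7.32
position: [0.4763, -0.1153, 0.0574]
tool_rot: [-1.207, 1.212, -1.212]
ft_force: [0.6, -0.2, 0.1]
grip_width: 0.99
```

Call:
play_rows --translation '[[0,-10,0],[0,-25,0],[0,-35,0],[0,-35,0],[0,-30,0],[-10,-10,2],[-25,0,5],[-35,0,6],[-35,0,6],[-35,0,6]]' --turn '[[0,0,0],[0,0,0],[0,0,0],[0,0,0],[0,0,0],[0,0,0],[0,0,0],[0,0,0],[0,0,0],[0,0,0]]' --fingers '[1,1,1,1,1,1,1,1,1,1]'

```text
time: 8.15
position: [0.5018, 0.0264, 0.2029]
tool_rot: [-1.207, 1.212, -1.213]
ft_force: [0.1, 1.1, 0.1]
grip_width: 0.999
```

Call:
play_rows --translation '[[-35,0,6],[-30,0,4],[-15,0,2],[-5,0,0],[0,0,0],[0,0,0],[0,0,0],[0,0,0],[0,0,0],[0,0,0]]' --turn '[[0,0,0],[0,0,0],[0,0,0],[0,0,0],[0,0,0],[0,0,0],[0,0,0],[0,0,0],[0,0,0],[0,0,0]]' --fingers '[1,1,1,1,1,1,1,1,1,1]'

```text
time: 8.98
position: [0.5143, 0.1086, 0.2025]
tool_rot: [-1.207, 1.213, -1.214]
ft_force: [-0.1, -1.8, 0.7]
grip_width: 1.002
```

```bash
python3 look.py w6
```

```text
[0.51557064 0.19259113 0.36495689] [[1.0, -0.01, -0.0], [-0.01, -0.95, 0.31], [-0.0, -0.31, -0.95]] [0.51430916 0.10893202 0.20257168]
```

View pics/w6_b.png

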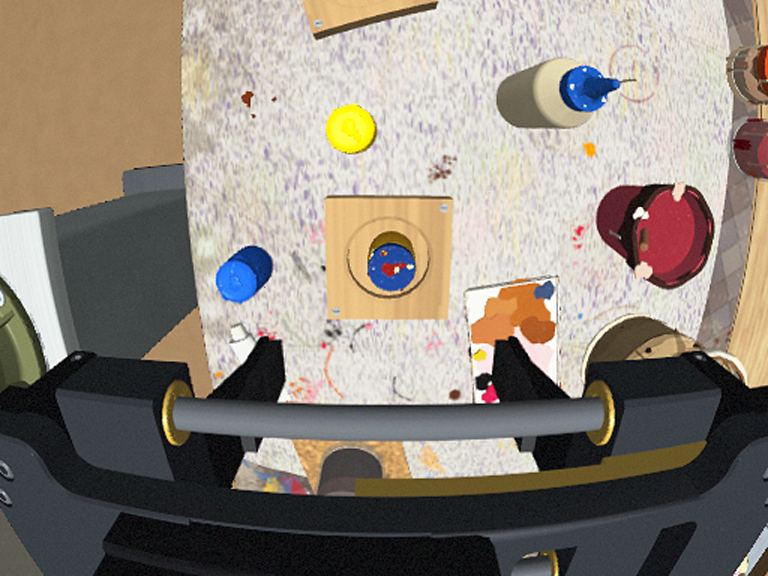

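Run:
```python
from wp import *
w=W("w6",[(391,268,.065),(326,196,.022),(452,196,.022),(449,319,.022),(328,319,.022),(348,257.5,.022),(431,257.5,.022),(389.5,217,.022),(389.5,297.5,.022)])
w=np.array(w);print(w[0],w[1:5].tolist(),w[1:5].mean(0),w[5:].tolist(),w[5:7,0].mean(),w[7:,1].mean())
```

```text
[0.5172 0.1091] [[0.4674, 0.1555], [0.5648, 0.155], [0.5657, 0.0529], [0.4647, 0.0534]] [0.51565 0.1042 ] [[0.4833, 0.1061], [0.5492, 0.1057], [0.5164, 0.1383], [0.5161, 0.0722]] 0.51625 0.10525000000000001
```

Call:
play_rows --translation '[[0,8,1],[0,16,0],[0,22,0],[0,26,0],[0,26,0],[0,22,0],[0,16,0],[0,10,0],[0,4,0],[0,0,0]]' --turn '[[0,0,0],[0,0,0],[0,0,0],[0,0,0],[0,0,0],[0,0,0],[0,0,0],[0,0,0],[0,0,0],[0,0,0]]' --fingers '[1,1,1,1,1,1,1,1,1,1]'

```text
time: 9.87
position: [0.5147, 0.1096, 0.0517]
tool_rot: [-1.208, 1.213, -1.211]
ft_force: [-0.7, 0.1, 0.4]
grip_width: 1.004
```

```bash
python3 look.py w7
```

```text
[0.51607322 0.19345825 0.21416684] [[1.0, -0.0, -0.0], [-0.0, -0.95, 0.31], [-0.0, -0.31, -0.95]] [0.51546817 0.10977587 0.05267686]
```

View pics/w7_b.png

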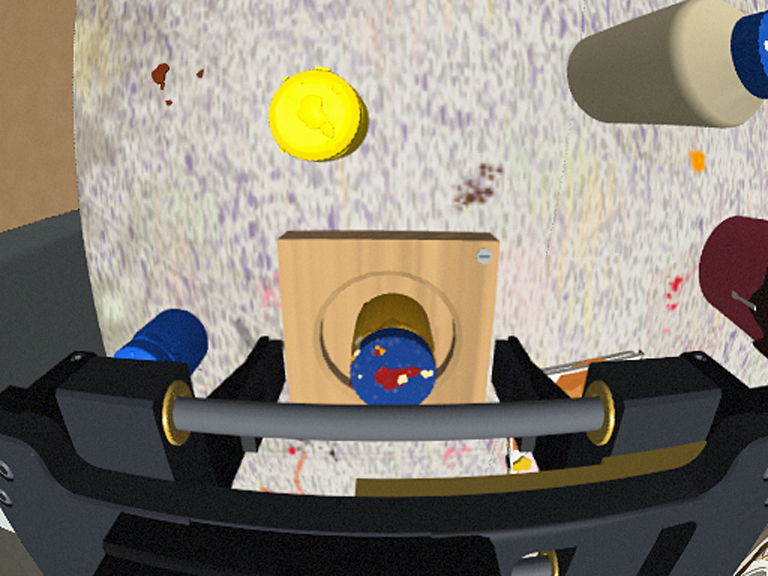

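Run:
```python
from wp import *
print(W("w7",[(393,367,.065),(350,367,.065),(437,367,.065),(393,329,.065),(321,325,.022),(457,325,.022),(388,271,.022)]))
```

```text
[[0.5174, 0.1134], [0.5011, 0.1133], [0.5341, 0.1132], [0.5174, 0.1291], [0.4839, 0.1125], [0.5479, 0.1123], [0.5155, 0.1387]]
```

Call:
play_rows --translation '[[-1,8,0],[-1,8,0],[0,6,0],[0,2,0],[0,0,0],[0,0,0],[0,0,0],[0,0,0],[0,0,0],[0,0,0]]' --turn '[[0,0,0],[0,0,0],[0,0,0],[0,0,0],[0,0,0],[0,0,0],[0,0,0],[0,0,0],[0,0,0],[0,0,0]]' --fingers '[1,1,1,1,1,0.2,-0.2,-0.5,-0.5,-0.5]' --grip_force 10

```text
time: 10.75
position: [0.5154, 0.1116, 0.0287]
tool_rot: [-1.207, 1.212, -1.212]
ft_force: [-0.7, -0.9, -0.6]
grip_width: 0.707
```

Call:
play_rows --translation '[[0,0,0],[0,0,0],[0,0,0],[0,-2,0],[0,-5,0],[0,-10,0],[0,-15,0],[0,-20,0],[0,-20,0],[0,-20,0]]' --turn '[[0,0,0],[0,0,0],[0,0,0],[0,0,0],[0,0,0],[0,0,0],[0,0,0],[0,0,0],[0,0,0],[0,0,0]]' --fingers '[-0.5,-0.5,-0.5,-0.5,-0.5,-0.5,-0.5,-0.5,-0.5,-0.5]'

```text
time: 11.58
position: [0.5153, 0.1119, 0.1223]
tool_rot: [-1.207, 1.211, -1.212]
ft_force: [-0.8, 0.2, -0.4]
grip_width: 0.41
```

Call:
play_rows --translation '[[0,-30,0],[0,-30,0],[5,-20,0],[15,0,0],[30,0,0],[40,0,0],[40,0,0],[40,0,0],[40,0,0],[40,0,0]]' --turn '[[0,0,0],[0,0,0],[0,0,0],[0,0,0],[0,0,0],[0,0,0],[0,0,0],[0,0,0],[0,0,0],[0,0,0]]' --fingers '[-0.5,-0.5,-0.5,-0.5,-0.5,-0.5,-0.5,-0.5,-0.5,-0.5]'

```text
time: 12.42
position: [0.5141, -0.14, 0.2018]
tool_rot: [-1.207, 1.21, -1.213]
ft_force: [0.9, -0.3, -0.1]
grip_width: 0.416
```

Call:
play_rows --translation '[[40,0,0],[40,0,0],[40,0,0],[40,0,0],[30,0,3],[15,0,2],[7,0,0],[0,0,0],[0,0,0],[0,0,0]]' --turn '[[0,0,0],[0,0,0],[0,0,0],[0,0,0],[0,0,0],[0,0,0],[0,0,0],[0,0,0],[0,0,0],[0,0,0]]' --fingers '[-0.5,-0.5,-0.5,-0.5,-0.5,-0.5,-0.5,-0.5,-0.5,-0.5]'

```text
time: 13.25
position: [0.5194, -0.3475, 0.201]
tool_rot: [-1.208, 1.21, -1.209]
ft_force: [0.4, 1.1, -0.1]
grip_width: 0.417
```

```bash
python3 look.py w8
```

```text
[ 0.52005989 -0.26376685  0.36353412] [[1.0, -0.0, -0.0], [-0.0, -0.95, 0.3], [-0.0, -0.3, -0.95]] [ 0.51928858 -0.34768685  0.20101452]
```

View pics/w8_b.png

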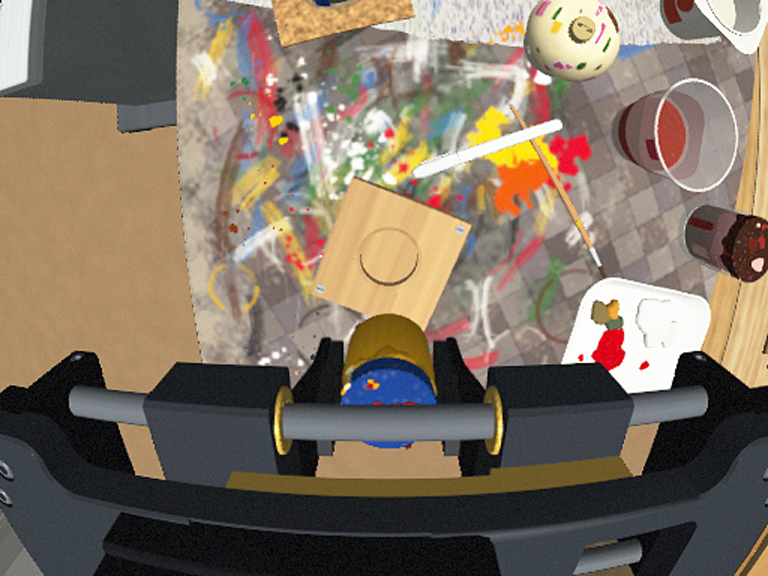

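Run:
```python
import cv2
a=cv2.imread("pics/w8.png")[110:310,200:330]
cv2.imwrite("pics/w8c.png",cv2.resize(a,None,fx=4,fy=3,interpolation=cv2.INTER_CUBIC) if 0 else cv2.resize(a[:150],None,fx=4,fy=4,interpolation=cv2.INTER_CUBIC))
```

```text
(no output)
```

View pics/w8c.png

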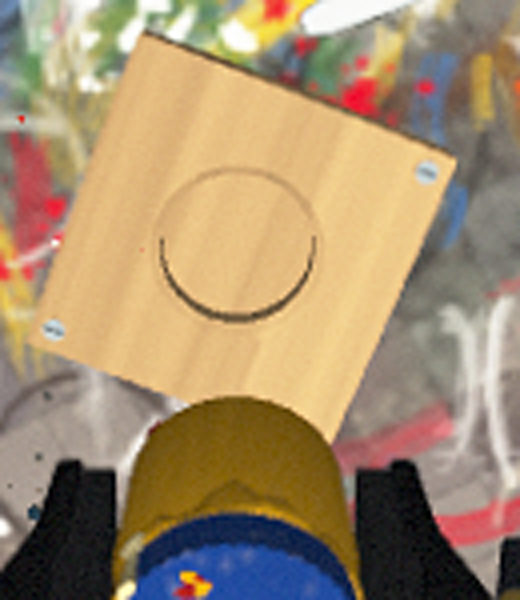

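Run:
```python
from wp import *
f=lambda u,v:(200+u/4,110+v/4,.022)
w=np.array(W("w8",[f(159,244),f(318,244),f(238.5,166),f(238.5,322),f(145,33),f(456,157),f(331,442),f(33,343)],1));print(w.tolist());print(w[:2,0].mean(),w[2:4,1].mean(),w[4:].mean(0),w[[4,6]].mean(0),w[[5,7]].mean(0))
s=ctrl.get_state();print(s["position"])
ci=np.load("pics/w8.npz")
# jar in hand bottom-front edge predicted if centred
p=np.array([.5194,-.3476,.2012-.0185])
for a in (0,90,180): print(a,(proj(ci,p+[.018*np.cos(np.radians(a)),.018*np.sin(np.radians(a)),0],True)-[200,110])*4)
```

```text
[[0.4977, -0.3488], [0.5448, -0.3488], [0.5213, -0.3254], [0.5213, -0.3731], [0.4946, -0.2864], [0.5852, -0.3222], [0.5503, -0.4126], [0.4584, -0.3798]]
0.52125 -0.34925 [ 0.522125 -0.35025 ] [ 0.52245 -0.3495 ] [ 0.5218 -0.351 ]
[ 0.51928858 -0.34768685  0.20101452]
0 [337.85921847 469.53064326]
90 [230.29703501 368.87766831]
180 [123.08882533 469.50162958]
```

Run:
```python
from wp import *
ci=np.load("pics/w8.npz")
for r in(.0165,.018):
  for z in(.2375,):
    p=np.array([.5194,-.3476,z])
    print(r,[ (proj(ci,p+[r*np.cos(np.radians(a)),r*np.sin(np.radians(a)),0],True)*1.5).round(0).tolist() for a in (0,90,180,270)])
a=cv2.imread("pics/w8.png")[200:310,200:320]
cv2.imwrite("pics/w8d.png",cv2.resize(a,None,fx=5,fy=5,interpolation=cv2.INTER_CUBIC))
```

```text
0.0165 [[435.0, 409.0], [386.0, 366.0], [337.0, 409.0], [386.0, 447.0]]
0.018 [[439.0, 409.0], [386.0, 362.0], [332.0, 409.0], [386.0, 451.0]]
```

View pics/w8d.png

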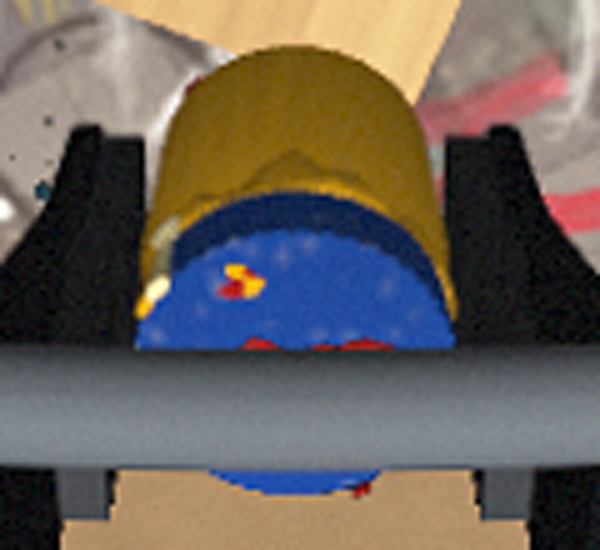

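Call:
play_rows --translation '[[1,8,0],[0.5,16,0],[0,22,0],[0,26,0],[0,26,0],[0,22,0],[0,15,0],[0,8,0],[0,4,0],[0,0,0]]' --turn '[[0,0,0],[0,0,0],[0,0,0],[0,0,0],[0,0,0],[0,0,0],[0,0,0],[0,0,0],[0,0,0],[0,0,0]]' --fingers '[-0.5,-0.5,-0.5,-0.5,-0.5,-0.5,-0.5,-0.5,-0.5,-0.5]'

```text
time: 14.13
position: [0.5183, -0.3512, 0.053]
tool_rot: [-1.208, 1.212, -1.211]
ft_force: [0.8, 0.2, 0.7]
grip_width: 0.415
```

```bash
python3 look.py w9; python3 look.py w9
```

```text
[ 0.51943463 -0.26741935  0.21549252] [[1.0, -0.0, -0.0], [-0.0, -0.95, 0.3], [-0.0, -0.3, -0.95]] [ 0.5188472  -0.35167621  0.05401024]
[ 0.51980221 -0.2677515   0.2164282 ] [[1.0, -0.0, -0.0], [-0.0, -0.95, 0.31], [-0.0, -0.31, -0.95]] [ 0.51923678 -0.35202336  0.05463994]
```

View pics/w9_b.png

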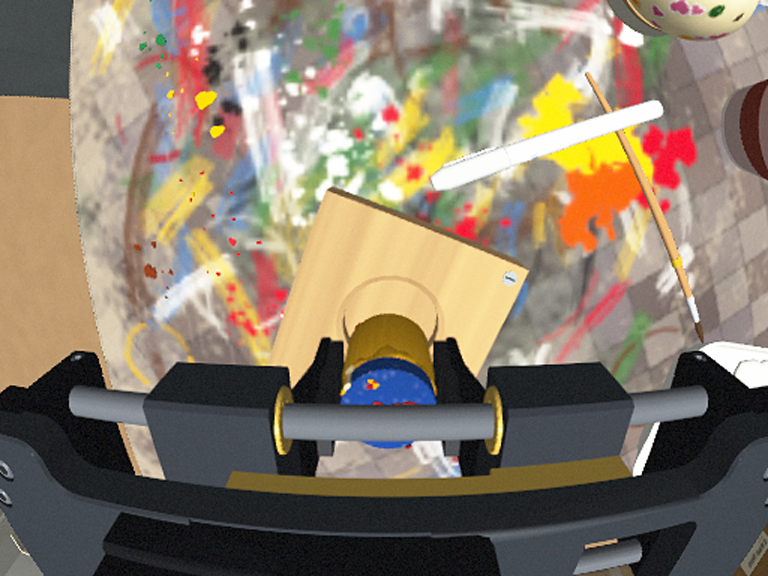

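Run:
```python
from wp import *
a=cv2.imread("pics/w9.png")[115:265,180:360]
cv2.imwrite("pics/w9c.png",cv2.resize(a,None,fx=4,fy=4,interpolation=cv2.INTER_CUBIC))
```

```text
(no output)
```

View pics/w9c.png

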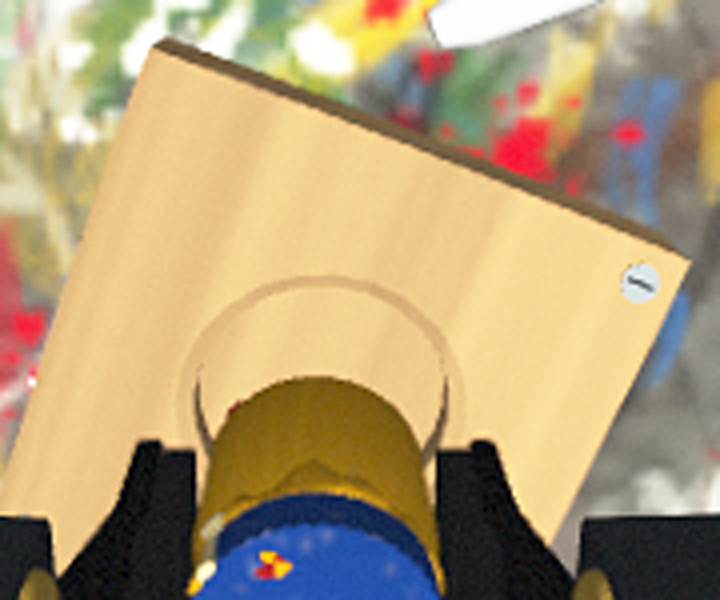

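Run:
```python
from wp import *
f=lambda u,v,z=.022:(180+u/4,115+v/4,z)
w=np.array(W("w9",[f(178,395),f(465,395),f(321,275),f(321,287,.019),f(159,46),f(690,262)],1));print(w.tolist())
a,b=w[4],w[5];d=(b-a)/np.linalg.norm(b-a);print(np.linalg.norm(b-a),(a+b)/2+.05*np.array([d[1],-d[0]]))
s=ctrl.get_state();print(s["position"])
```

```text
[[0.4954, -0.3475], [0.5463, -0.3477], [0.5208, -0.3254], [0.5208, -0.3285], [0.4943, -0.2861], [0.5857, -0.3231]]
0.098605070863521 [ 0.52123829 -0.3509465 ]
[ 0.51923678 -0.35202336  0.05463994]
```

Call:
play_rows --translation '[[-1,4,0],[0,5,0],[0,5,0],[0,4,0],[0,4,0],[0,2,0],[0,0,0],[0,0,0],[0,0,0],[0,0,0]]' --turn '[[0,0,0],[0,0,0],[0,0,0],[0,0,0],[0,0,0],[0,0,0],[0,0,0],[0,0,0],[0,0,0],[0,0,0]]' --fingers '[-0.5,-0.5,-0.5,-0.5,-0.5,-0.5,-0.5,-0.5,-0.5,-0.5]'

```text
time: 15.07
position: [0.5184, -0.3509, 0.0297]
tool_rot: [-1.207, 1.212, -1.212]
ft_force: [-1.5, 0.3, 2.4]
grip_width: 0.414
```

Call:
play_rows --translation '[[0,0,0],[0,0,0],[0,0,0],[0,0,0],[0,0,0],[0,-10,0],[0,-25,0],[0,-35,0],[0,-40,0],[0,-35,0]]' --turn '[[0,0,0],[0,0,0],[0,0,0],[0,0,0],[0,0,0],[0,0,0],[0,0,0],[0,0,0],[0,0,0],[0,0,0]]' --fingers '[-0.1,0,0.1,0.3,0.3,0.3,0.5,1,1,1]'

```text
time: 15.9
position: [0.5186, -0.3507, 0.1775]
tool_rot: [-1.207, 1.211, -1.213]
ft_force: [1.2, -0.0, 0.5]
grip_width: 0.867
```

```bash
python3 look.py w10
```

```text
[ 0.51950767 -0.2667717   0.33991634] [[1.0, -0.0, 0.0], [-0.0, -0.95, 0.31], [-0.0, -0.31, -0.95]] [ 0.52228753 -0.35285024  0.18595866]
```

View pics/w10_b.png

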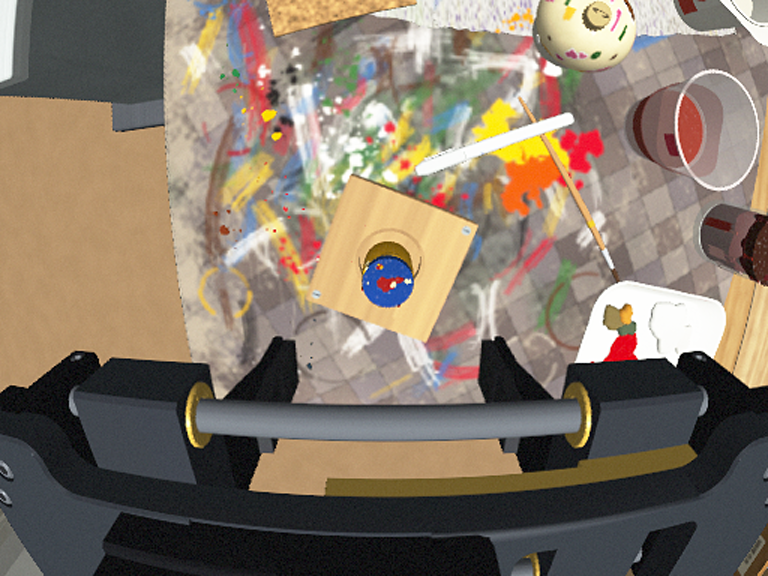

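Call:
play_rows --translation '[[-10,-10,0],[-25,-10,0],[-38,0,0],[-40,0,0],[-40,0,0],[-40,0,0],[-40,0,0],[-40,0,-3],[-40,0,-3],[-40,0,-3]]' --turn '[[0,0,0],[0,0,0],[0,0,0],[0,0,0],[0,0,0],[0,0,0],[0,0,0],[0,0,0],[0,0,0],[0,0,0]]' --fingers '[1,1,1,1,1,1,1,1,1,1]'

```text
time: 16.78
position: [0.5094, 0.0046, 0.1941]
tool_rot: [-1.209, 1.212, -1.212]
ft_force: [1.4, 0.6, 0.7]
grip_width: 0.998
```

Call:
play_rows --translation '[[-40,0,-3],[-40,0,-3],[-40,0,-3],[-40,0,-3],[-40,0,-3],[-40,0,-3],[-40,0,-3],[-30,0,-2],[-20,0,0],[-10,0,0]]' --turn '[[0,0,0],[0,0,0],[0,0,0],[0,0,0],[0,0,0],[0,0,0],[0,0,0],[0,0,0],[0,0,0],[0,0,0]]' --fingers '[1,1,1,1,1,1,1,1,1,1]'

```text
time: 17.62
position: [0.4865, 0.3461, 0.1941]
tool_rot: [-1.211, 1.21, -1.206]
ft_force: [-0.8, 0.3, 0.0]
grip_width: 0.998
```

```bash
python3 look.py w11;python3 look.py w11
```

```text
[0.48748896 0.42979812 0.35663422] [[1.0, 0.0, -0.0], [0.0, -0.95, 0.3], [-0.0, -0.3, -0.95]] [0.48673686 0.34642914 0.19408082]
[0.48769729 0.42998896 0.35669167] [[1.0, 0.0, -0.0], [0.0, -0.95, 0.3], [-0.0, -0.3, -0.95]] [0.48758887 0.34397111 0.19401802]
```

View pics/w11_b.png

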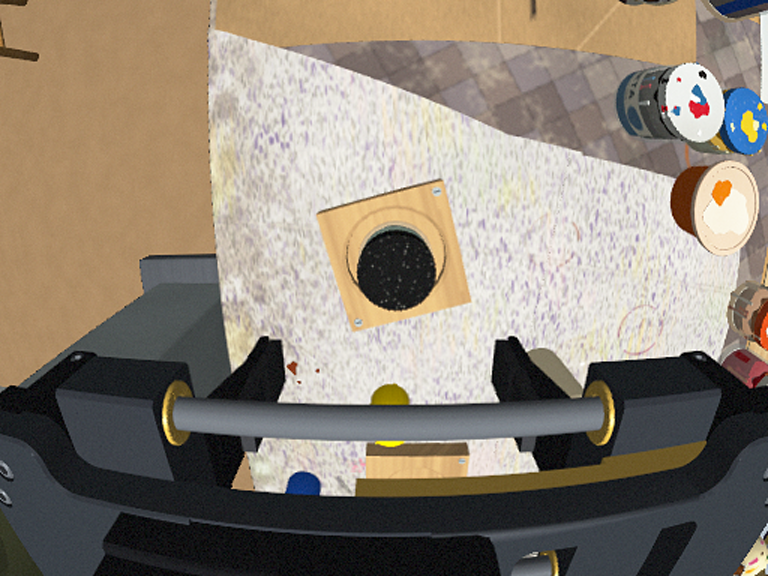

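Run:
```python
from wp import *
w=np.array(W("w11",[(396.5,269,.066),(357,269,.066),(436,269,.066),(396.5,310,.066),(317,213,.022),(441,180,.022),(470,301,.022),(353,331,.022),(345,255,.022),(447,255,.022),(396,206,.022)]));print(w.tolist(),w[4:8].mean(0))
```

```text
[[0.493, 0.3492], [0.4662, 0.3491], [0.5198, 0.3493], [0.4932, 0.3196], [0.433, 0.3813], [0.5267, 0.4064], [0.5533, 0.3105], [0.4586, 0.2843], [0.4538, 0.3482], [0.5329, 0.3484], [0.4931, 0.3863]] [0.4929   0.345625]
```

Call:
play_rows --translation '[[-1,8,2],[-1,16,2],[0,22,0],[0,24,0],[0,24,0],[0,20,0],[0,15,0],[0,8,0],[0,3,0],[0,0,0]]' --turn '[[0,0,0],[0,0,0],[0,0,0],[0,0,0],[0,0,0],[0,0,0],[0,0,0],[0,0,0],[0,0,0],[0,0,0]]' --fingers '[1,1,1,1,1,1,1,1,1,1]'

```text
time: 18.55
position: [0.4935, 0.3434, 0.0542]
tool_rot: [-1.208, 1.213, -1.213]
ft_force: [0.2, -1.1, -0.3]
grip_width: 1.002
```

```bash
python3 look.py w12;python3 look.py w12
```

```text
[0.49470071 0.4274085  0.21664777] [[1.0, -0.0, -0.0], [-0.0, -0.95, 0.31], [-0.0, -0.31, -0.95]] [0.49379074 0.34409863 0.05513239]
[0.49480062 0.42794683 0.21757991] [[1.0, -0.0, 0.0], [-0.0, -0.95, 0.31], [-0.0, -0.31, -0.95]] [0.49396728 0.34452477 0.05560067]
```

View pics/w12_b.png

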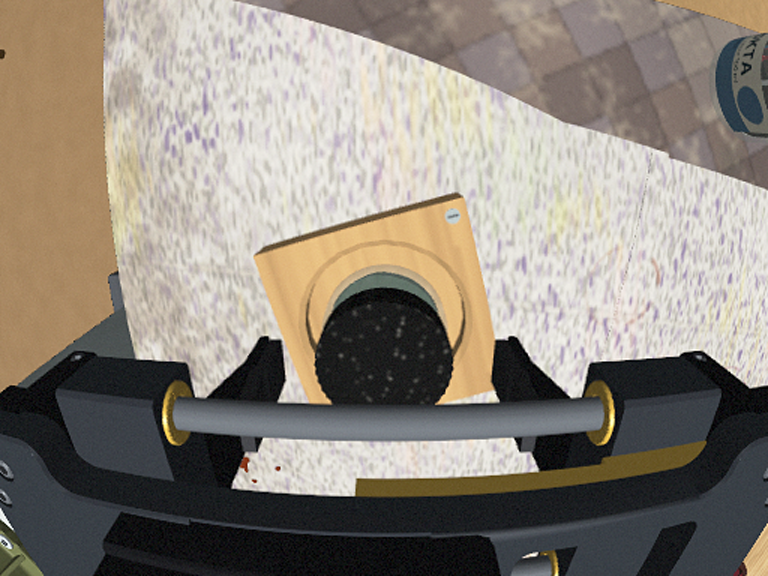

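Run:
```python
from wp import *
w=np.array(W("w12",[(315,350,.066),(453,350,.066),(384,287,.066),(305,315,.022),(467,315,.022),(385.5,240,.022),(256,254,.022),(462,194,.022)]));print(w.tolist())
a,b=w[6],w[7];d=(b-a)/np.linalg.norm(b-a);print(np.linalg.norm(b-a),(a+b)/2+.05*np.array([d[1],-d[0]]))
```

```text
[[0.4668, 0.3538], [0.5193, 0.3536], [0.4933, 0.3789], [0.455, 0.3507], [0.5322, 0.3504], [0.4936, 0.3867], [0.4334, 0.381], [0.5275, 0.4076]]
0.09778737137279023 [0.49405094 0.3461854 ]
```

Call:
play_rows --translation '[[-3,5,-1],[-3,8,-1],[0,8,0],[0,5,0],[0,1,0],[0,0,0],[0,0,0],[0,0,0],[0,0,0],[0,0,0]]' --turn '[[0,0,0],[0,0,0],[0,0,0],[0,0,0],[0,0,0],[0,0,0],[0,0,0],[0,0,0],[0,0,0],[0,0,0]]' --fingers '[1,1,1,1,1,1,0.5,0,0,0]' --grip_force 12

```text
time: 19.48
position: [0.4914, 0.3503, 0.0278]
tool_rot: [-1.207, 1.212, -1.212]
ft_force: [0.4, -0.2, 0.7]
grip_width: 0.782
```

Call:
play_rows --translation '[[0,0,0],[0,0,0],[0,0,0],[0,-2,0],[0,-5,0],[0,-10,0],[0,-15,0],[0,-20,0],[0,-20,0],[0,-15,0]]' --turn '[[0,0,0],[0,0,0],[0,0,0],[0,0,0],[0,0,0],[0,0,0],[0,0,0],[0,0,0],[0,0,0],[0,0,0]]' --fingers '[0,0,0,0,0,0,0,0,0,0]'

```text
time: 20.32
position: [0.4918, 0.3511, 0.1178]
tool_rot: [-1.204, 1.211, -1.212]
ft_force: [0.4, 0.7, -1.3]
grip_width: 0.621
```

Call:
play_rows --translation '[[0,-20,0],[0,-30,0],[10,-25,0],[25,0,3],[35,0,4],[40,0,4],[40,0,4],[40,0,4],[35,0,3],[20,0,0]]' --turn '[[0,0,0],[0,0,0],[0,0,0],[0,0,0],[0,0,0],[0,0,0],[0,0,0],[0,0,0],[0,0,0],[0,0,0]]' --fingers '[0,0,0,0,0,0,0,0,0,0]'

```text
time: 21.15
position: [0.513, 0.1001, 0.191]
tool_rot: [-1.206, 1.213, -1.219]
ft_force: [0.4, -0.5, -0.7]
grip_width: 0.624
```

Call:
play_rows --translation '[[0,0,0],[0,0,0],[0,0,0],[0,0,0],[0,0,0],[0,0,0],[0,0,0],[0,0,0],[0,0,0],[0,0,0]]' --turn '[[0,0,0],[0,0,0],[0,0,0],[0,0,0],[0,0,0],[0,0,0],[0,0,0],[0,0,0],[0,0,0],[0,0,0]]' --fingers '[0,0,0,0,0,0,0,0,0,0]'

```text
time: 21.98
position: [0.5122, 0.1052, 0.1895]
tool_rot: [-1.208, 1.212, -1.212]
ft_force: [0.2, -0.1, -1.9]
grip_width: 0.625
```

```bash
python3 look.py w13;python3 look.py w13
```

```text
[0.51331375 0.18914868 0.35189668] [[1.0, -0.0, -0.0], [-0.0, -0.95, 0.31], [-0.0, -0.31, -0.95]] [0.51221353 0.10517142 0.18946516]
[0.51333278 0.18908604 0.3519079 ] [[1.0, -0.0, -0.0], [-0.0, -0.95, 0.31], [-0.0, -0.31, -0.95]] [0.51223339 0.10515229 0.18948052]
```

View pics/w13_b.png

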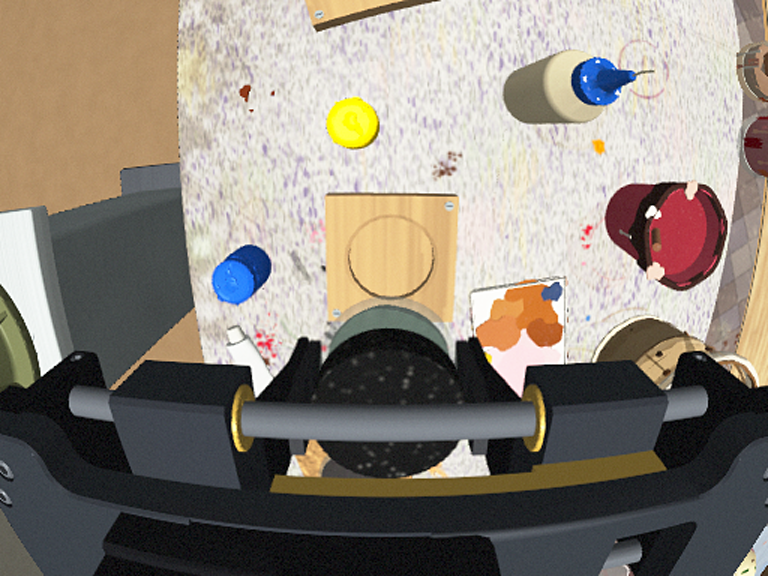

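Run:
```python
from wp import *
ci=np.load("pics/w13.npz");p=np.array([.5122,.1052,.1895])
for r,z in((.0265,.0382),(.029,-.0178),(.027,-.0178)):
    print(r,z,[ (proj(ci,p+[r*np.cos(np.radians(a)),r*np.sin(np.radians(a)),z],True)*1.5).round(0).tolist() for a in (0,90,180,270)])
w=np.array(W("w13",[(348,257,.022),(435,257,.022),(391,214,.022),(391,298,.022),(328,194,.022),(459,194,.022)]));print(w.tolist())
cv2.imwrite("pics/w13c.png",cv2.resize(cv2.imread("pics/w13.png")[120:330,180:340],None,fx=3.6,fy=2.8,interpolation=cv2.INTER_CUBIC) if 0 else cv2.resize(cv2.imread("pics/w13.png")[120:325,180:340],None,fx=2.9,fy=2.9,interpolation=cv2.INTER_CUBIC))
```

```text
0.0265 0.0382 [[465.0, 411.0], [385.0, 340.0], [307.0, 411.0], [386.0, 471.0]]
0.029 -0.0178 [[451.0, 341.0], [386.0, 279.0], [322.0, 341.0], [387.0, 397.0]]
0.027 -0.0178 [[447.0, 341.0], [386.0, 284.0], [326.0, 341.0], [387.0, 393.0]]
[[0.4823, 0.1063], [0.5489, 0.1061], [0.5153, 0.1393], [0.5151, 0.0731], [0.4685, 0.1549], [0.566, 0.1547]]
```

View pics/w13c.png

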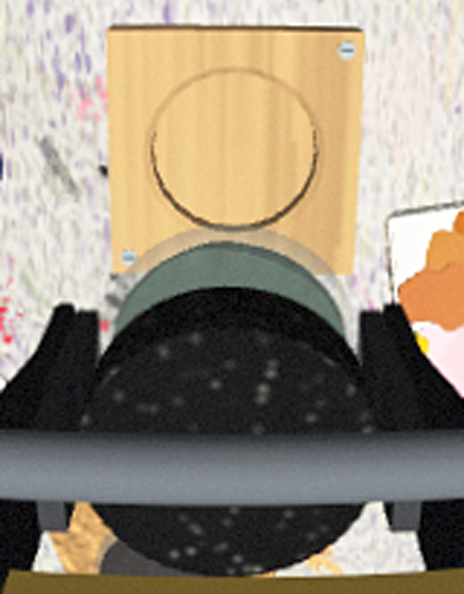

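Call:
play_rows --translation '[[-2,8,1],[-1.5,16,0],[0,22,0],[0,24,0],[0,24,0],[0,20,0],[0,12,0],[0,6,0],[0,2,0],[0,0,0]]' --turn '[[0,0,0],[0,0,0],[0,0,0],[0,0,0],[0,0,0],[0,0,0],[0,0,0],[0,0,0],[0,0,0],[0,0,0]]' --fingers '[0,0,0,0,0,0,0,0,0,0]'

```text
time: 22.92
position: [0.5135, 0.1089, 0.0557]
tool_rot: [-1.207, 1.212, -1.212]
ft_force: [0.4, 0.6, -0.5]
grip_width: 0.624
```

```bash
python3 look.py w14;python3 look.py w14; python3 look.py w14
python3 - <<'E'
import cv2
cv2.imwrite("pics/w14c.png",cv2.resize(cv2.imread("pics/w14.png")[130:330,160:360],None,fx=2.9,fy=2.9,interpolation=cv2.INTER_CUBIC))
E
```

```text
[0.51459654 0.19269375 0.21816634] [[1.0, -0.0, -0.0], [-0.0, -0.95, 0.31], [-0.0, -0.31, -0.95]] [0.51402087 0.10891256 0.05631199]
[0.51487075 0.19276016 0.21876735] [[1.0, -0.0, 0.0], [-0.0, -0.95, 0.31], [-0.0, -0.31, -0.95]] [0.51425389 0.10888859 0.05663725]
[0.51500567 0.19276873 0.21907346] [[1.0, -0.0, 0.0], [-0.0, -0.95, 0.31], [-0.0, -0.31, -0.95]] [0.51429735 0.10882568 0.05672426]
```

View pics/w14c.png

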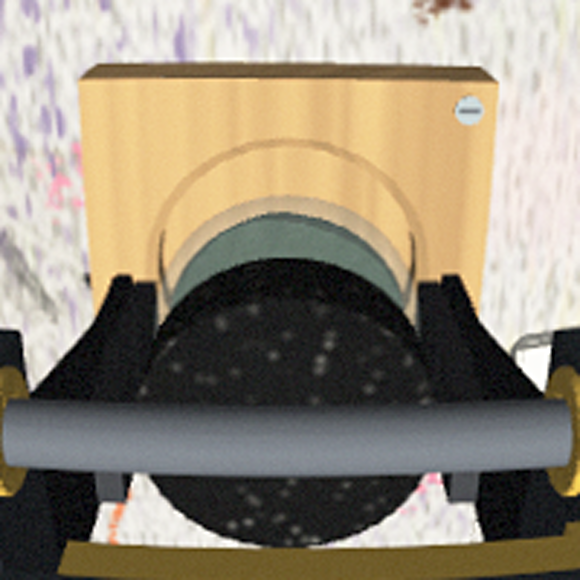

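Run:
```python
from wp import *
f=lambda u,v,z=.022:(160+u/2.9,130+v/2.9,z)
ci=np.load("pics/w14.npz")
w=np.array(W("w14",[f(147,245),f(429,245),f(288,138),f(79,80),f(498,80),f(160,245,.019),f(418,245,.019)],1));print(w.tolist())
p=np.array([.5143,.1088,.0567])
for r,z in((.0265,.0382),(.029,-.0178)):
  print([((proj(ci,p+[r*np.cos(np.radians(a)),r*np.sin(np.radians(a)),z],True)-[160,130])*2.9).round(0).tolist() for a in (0,90,180,270)])
```

```text
[[0.4804, 0.1115], [0.5507, 0.1112], [0.5156, 0.1388], [0.4661, 0.1535], [0.5655, 0.1531], [0.4832, 0.1102], [0.5484, 0.1099]]
[[436.0, 417.0], [282.0, 281.0], [130.0, 418.0], [283.0, 535.0]]
[[408.0, 282.0], [282.0, 163.0], [158.0, 283.0], [284.0, 391.0]]
```

Call:
play_rows --translation '[[1,4,0],[1,4,0],[0,4,0],[0,4,0],[0,4,0],[0,4,0],[0,3,0],[0,0,0],[0,0,0],[0,0,0]]' --turn '[[0,0,0],[0,0,0],[0,0,0],[0,0,0],[0,0,0],[0,0,0],[0,0,0],[0,0,0],[0,0,0],[0,0,0]]' --fingers '[0,0,0,0,0,0,0,0,0,0]'

```text
time: 23.9
position: [0.5133, 0.1067, 0.0286]
tool_rot: [-1.207, 1.212, -1.212]
ft_force: [-0.2, 0.9, -1.0]
grip_width: 0.623
```

```bash
python3 look.py w15;python3 - <<'E'
from h import *
s=ctrl.get_state();print(s["position"],s["ft_force"],s["grip_width"])
cv2.imwrite("pics/w15c.png",cv2.resize(cv2.imread("pics/w15.png")[130:330,160:360],None,fx=2.9,fy=2.9,interpolation=cv2.INTER_CUBIC))
E
```

```text
[0.51436424 0.19060754 0.19100258] [[1.0, -0.0, -0.0], [-0.0, -0.95, 0.31], [-0.0, -0.31, -0.95]] [0.51332202 0.10671502 0.02863203]
[0.51332202 0.10671502 0.02863203] [ 0.19151257  0.04064182 -1.22371816] 0.623983039519626
```

View pics/w15c.png

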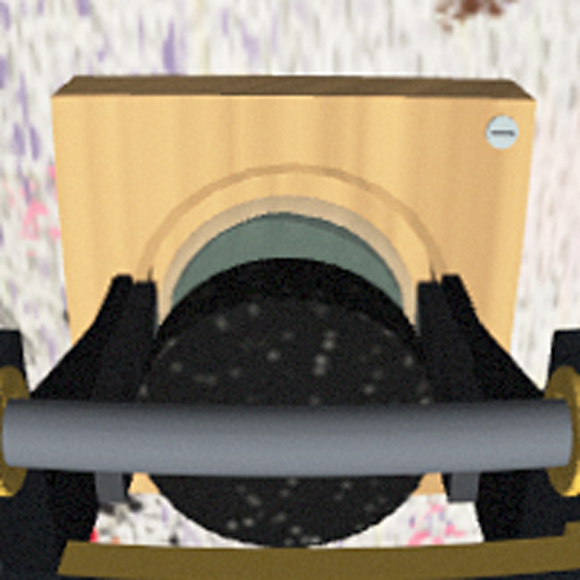

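Call:
play_rows --translation '[[0,0.5,0],[0,0,0],[0,0,0],[0,0,0],[0,0,0],[0,0,0],[0,-10,0],[0,-25,0],[0,-35,0],[0,-35,0]]' --turn '[[0,0,0],[0,0,0],[0,0,0],[0,0,0],[0,0,0],[0,0,0],[0,0,0],[0,0,0],[0,0,0],[0,0,0]]' --fingers '[0,0,0.3,0.5,0.7,0.8,1,1,1,1]'

```text
time: 24.78
position: [0.5124, 0.1068, 0.1343]
tool_rot: [-1.209, 1.213, -1.211]
ft_force: [1.8, -0.1, 0.4]
grip_width: 0.989
```

Call:
play_rows --translation '[[0,-30,0],[0,-20,0],[0,-10,0],[0,0,0],[0,0,0],[0,0,0],[0,0,0],[0,0,0],[0,0,0],[0,0,0]]' --turn '[[0,0,0],[0,0,0],[0,0,0],[0,0,0],[0,0,0],[0,0,0],[0,0,0],[0,0,0],[0,0,0],[0,0,0]]' --fingers '[1,1,1,1,1,1,1,1,1,1]'

```text
time: 25.62
position: [0.5129, 0.1066, 0.1924]
tool_rot: [-1.208, 1.213, -1.211]
ft_force: [-0.6, -0.7, 0.2]
grip_width: 1.0
```

```bash
python3 look.py w16
```

```text
[0.51420645 0.19051472 0.35483499] [[1.0, -0.0, -0.0], [-0.0, -0.95, 0.31], [-0.0, -0.31, -0.95]] [0.51303205 0.10665928 0.19256061]
```

View pics/w16_b.png

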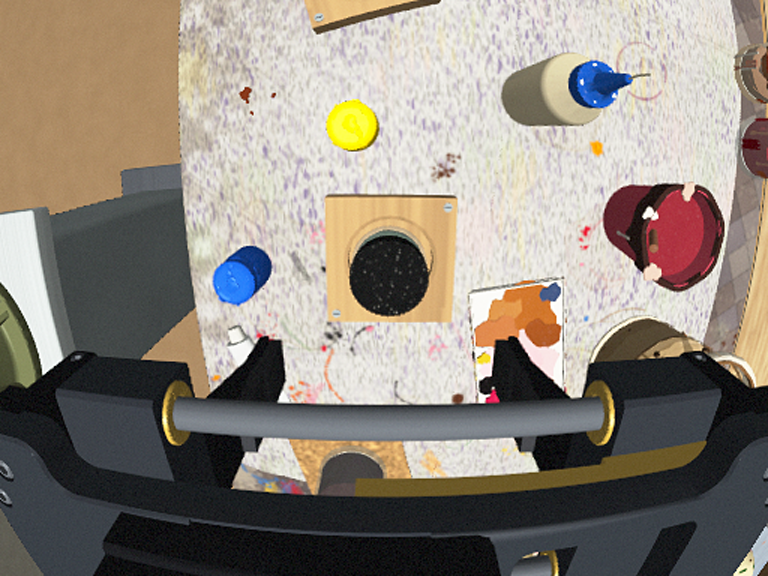

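Call:
play_rows --translation '[[10,0,-2],[25,0,-4],[35,0,-6],[40,0,-6],[40,0,-6],[35,0,-6],[22,0,-4],[12,0,-2],[3,0,0],[0,0,0]]' --turn '[[0,0,0],[0,0,0],[0,0,0],[0,0,0],[0,0,0],[0,0,0],[0,0,0],[0,0,0],[0,0,0],[0,0,0]]' --fingers '[1,1,1,1,1,1,1,1,1,1]'

```text
time: 26.5
position: [0.4766, -0.1148, 0.193]
tool_rot: [-1.207, 1.213, -1.212]
ft_force: [0.1, 1.3, 0.6]
grip_width: 0.999
```

```bash
python3 look.py w17;python3 look.py w17
```

```text
[ 0.47771711 -0.03104407  0.35548483] [[1.0, -0.0, -0.0], [-0.0, -0.95, 0.3], [-0.0, -0.3, -0.95]] [ 0.47683997 -0.11355354  0.19301909]
[ 0.4777707  -0.02982317  0.35556331] [[1.0, -0.0, -0.0], [-0.0, -0.95, 0.3], [-0.0, -0.3, -0.95]] [ 0.47693373 -0.11295726  0.19306243]
```

View pics/w17_b.png

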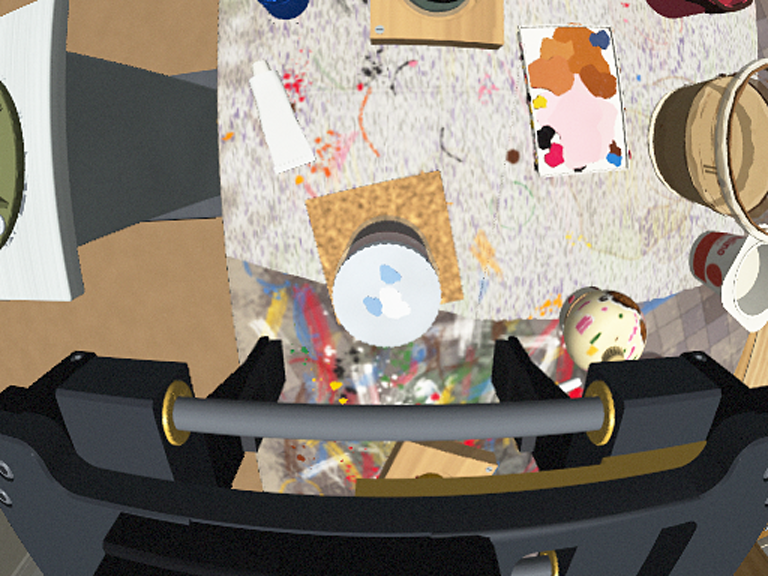

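Run:
```python
from wp import *
print(W("w17",[(333,294,.113),(440,294,.113),(386.5,240,.113),(386.5,347,.113)]),ctrl.get_state()["position"])
```

```text
[[0.4458, -0.1124], [0.5076, -0.1125], [0.4768, -0.0808], [0.4766, -0.1461]] [ 0.47693373 -0.11295726  0.19306243]
```

Call:
play_rows --translation '[[0,8,-1],[0,16,0],[0,20,0],[0,22,0],[0,22,0],[0,20,0],[0,15,0],[0,8,0],[0,3,0],[0,0,0]]' --turn '[[0,0,0],[0,0,0],[0,0,0],[0,0,0],[0,0,0],[0,0,0],[0,0,0],[0,0,0],[0,0,0],[0,0,0]]' --fingers '[1,1,1,1,1,1,1,1,1,1]'

```text
time: 27.43
position: [0.4752, -0.1142, 0.0585]
tool_rot: [-1.208, 1.212, -1.21]
ft_force: [0.1, 1.7, 1.0]
grip_width: 1.0
```

Call:
play_rows --translation '[[0,0,0],[0,0,0],[0,0,0],[0,0,0],[0,0,0],[0,0,0],[0,0,0],[0,0,0],[0,0,0],[0,0,0]]' --turn '[[0,0,0],[0,0,0],[0,0,0],[0,0,0],[0,0,0],[0,0,0],[0,0,0],[0,0,0],[0,0,0],[0,0,0]]' --fingers '[1,1,0.5,0.3,0,0,0,0,0,0]' --grip_force 20

```text
time: 28.27
position: [0.4756, -0.1153, 0.0593]
tool_rot: [-1.207, 1.212, -1.213]
ft_force: [-0.1, 0.5, 2.9]
grip_width: 0.763
```

Call:
play_rows --translation '[[0,-5,0],[0,-15,0],[0,-25,0],[0,-30,0],[0,-30,0],[0,-25,0],[0,-15,0],[-8,-5,0],[-20,0,0],[-30,0,0]]' --turn '[[0,0,0],[0,0,0],[0,0,0],[0,0,0],[0,0,0],[0,0,0],[0,0,0],[0,0,0],[0,0,0],[0,0,0]]' --fingers '[0,0,0,0,0,0,0,0,0,0]'

```text
time: 29.1
position: [0.4748, -0.0588, 0.2082]
tool_rot: [-1.206, 1.217, -1.216]
ft_force: [-0.2, 0.5, -2.5]
grip_width: 0.757
```

Call:
play_rows --translation '[[-36,0,1],[-38,0,2],[-38,0,2],[-38,0,2],[-38,0,2],[-38,0,2],[-38,0,2],[-38,0,2],[-34,0,1],[-28,0,1]]' --turn '[[0,0,0],[0,0,0],[0,0,0],[0,0,0],[0,0,0],[0,0,0],[0,0,0],[0,0,0],[0,0,0],[0,0,0]]' --fingers '[0,0,0,0,0,0,0,0,0,0]'

```text
time: 29.93
position: [0.4919, 0.3099, 0.2075]
tool_rot: [-1.21, 1.213, -1.208]
ft_force: [-0.3, -1.4, -1.1]
grip_width: 0.762
```

Call:
play_rows --translation '[[-20,0,0],[-13,0,0],[-6,0,0],[0,0,0],[0,0,0],[0,0,0],[0,0,0],[0,0,0],[0,0,0],[0,0,0]]' --turn '[[0,0,0],[0,0,0],[0,0,0],[0,0,0],[0,0,0],[0,0,0],[0,0,0],[0,0,0],[0,0,0],[0,0,0]]' --fingers '[0,0,0,0,0,0,0,0,0,0]'

```text
time: 30.77
position: [0.4945, 0.3452, 0.2091]
tool_rot: [-1.207, 1.212, -1.213]
ft_force: [-0.3, -0.0, -2.4]
grip_width: 0.762
```

```bash
python3 look.py w18
```

```text
[0.49558255 0.42909347 0.37157087] [[1.0, -0.0, -0.0], [-0.0, -0.95, 0.31], [-0.0, -0.31, -0.95]] [0.49440348 0.34530884 0.20913819]
```

View pics/w18_b.png

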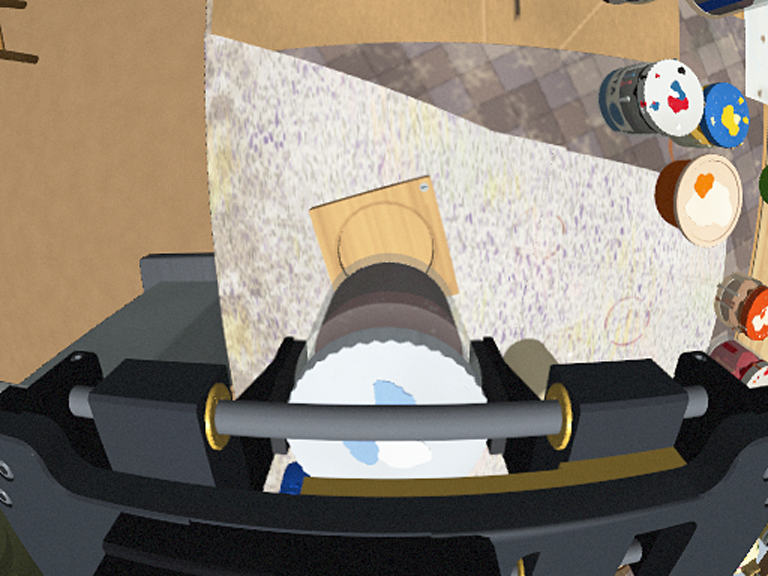

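Run:
```python
from wp import *
ci=np.load("pics/w18.npz");p=np.array([.4944,.3453,.2091])
for r,z in((.031,.0537),(.034,-.0553)):
  print([(proj(ci,p+[r*np.cos(np.radians(a)),r*np.sin(np.radians(a)),z],True)*1.5).round(0).tolist() for a in (0,90,180,270)])
w=np.array(W("w18",[(337,245,.022),(435,245,.022),(385,201,.022),(310,209,.022),(429,177,.022)]));print(w.tolist())
a,b=w[3],w[4];d=(b-a)/np.linalg.norm(b-a);print(np.linalg.norm(b-a),(a+b)/2+.05*np.array([d[1],-d[0]]))
```

```text
[[486.0, 437.0], [384.0, 349.0], [284.0, 437.0], [386.0, 509.0]]
[[451.0, 310.0], [386.0, 247.0], [322.0, 311.0], [387.0, 368.0]]
[[0.4542, 0.3514], [0.5331, 0.351], [0.4931, 0.3866], [0.4334, 0.3811], [0.5275, 0.4057]]
0.0972623771044076 [0.49309621 0.34502569]
```

Call:
play_rows --translation '[[1,6,-1],[1.5,14,-1.5],[0,20,0],[0,22,0],[0,22,0],[0,18,0],[0,12,0],[0,5,0],[0,0,0],[0,0,0]]' --turn '[[0,0,0],[0,0,0],[0,0,0],[0,0,0],[0,0,0],[0,0,0],[0,0,0],[0,0,0],[0,0,0],[0,0,0]]' --fingers '[0,0,0,0,0,0,0,0,0,0]'

```text
time: 31.65
position: [0.492, 0.3437, 0.0906]
tool_rot: [-1.206, 1.212, -1.212]
ft_force: [0.6, 0.6, -2.4]
grip_width: 0.762
```

```bash
python3 look.py w19;python3 look.py w19
python3 - <<'E'
import cv2
cv2.imwrite("pics/w19c.png",cv2.resize(cv2.imread("pics/w19.png")[120:320,160:360],None,fx=2.9,fy=2.9,interpolation=cv2.INTER_CUBIC))
E
```

```text
[0.49298253 0.42743657 0.25312071] [[1.0, -0.0, -0.0], [-0.0, -0.95, 0.3], [-0.0, -0.3, -0.95]] [0.49229526 0.34391374 0.09116972]
[0.49314208 0.42761697 0.2536836 ] [[1.0, -0.0, 0.0], [-0.0, -0.95, 0.3], [-0.0, -0.3, -0.95]] [0.49242193 0.3439431  0.09134568]
```

View pics/w19c.png

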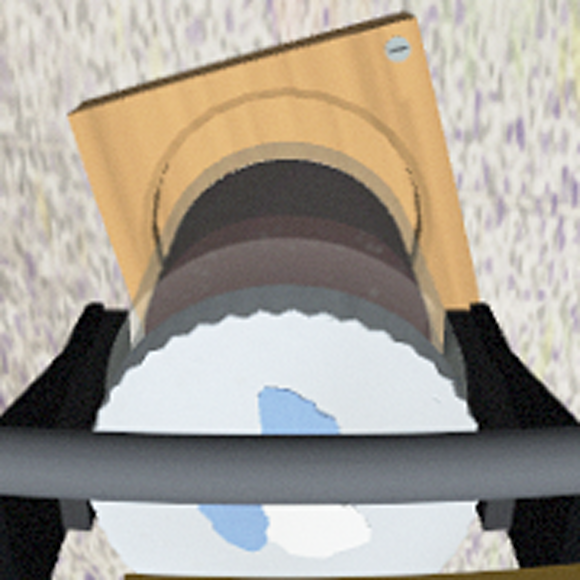

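Run:
```python
from wp import *
f=lambda u,v,z=.022:(160+u/2.9,120+v/2.9,z)
ci=np.load("pics/w19.npz")
w=np.array(W("w19",[f(148,205),f(426,205),f(287,89),f(69,116),f(415,17)],1));print(w.tolist())
a,b=w[3],w[4];d=(b-a)/np.linalg.norm(b-a);print(np.linalg.norm(b-a),(a+b)/2+.05*np.array([d[1],-d[0]]))
p=np.array([.4924,.3439,.0913])
for r,z in((.031,.0537),(.034,-.0553),(.031,-.0553)):
  print([((proj(ci,p+[r*np.cos(np.radians(a)),r*np.sin(np.radians(a)),z],True)-[160,120])*2.9).round(0).tolist() for a in (0,90,180,270)])
```

```text
[[0.4539, 0.3535], [0.533, 0.3532], [0.4935, 0.3865], [0.4325, 0.3797], [0.5281, 0.4064]]
0.09925850089538933 [0.49374973 0.34489292]
[[478.0, 498.0], [281.0, 327.0], [87.0, 499.0], [283.0, 638.0]]
[[408.0, 253.0], [283.0, 131.0], [159.0, 254.0], [284.0, 365.0]]
[[398.0, 253.0], [283.0, 142.0], [170.0, 254.0], [284.0, 356.0]]
```

Call:
play_rows --translation '[[1,3,0],[1,4,0],[0,4,0],[0,4,0],[0,4,0],[0,3,0],[0,3,0],[0,0,0],[0,0,0],[0,0,0]]' --turn '[[0,0,0],[0,0,0],[0,0,0],[0,0,0],[0,0,0],[0,0,0],[0,0,0],[0,0,0],[0,0,0],[0,0,0]]' --fingers '[0,0,0,0,0,0,0,0,0,0]'

```text
time: 32.58
position: [0.4916, 0.3416, 0.0654]
tool_rot: [-1.207, 1.212, -1.212]
ft_force: [-1.1, -0.0, 1.9]
grip_width: 0.764
```

```bash
python3 look.py w20
python3 - <<'E'
from h import *
s=ctrl.get_state();print(s["position"],s["ft_force"],s["torque"])
cv2.imwrite("pics/w20c.png",cv2.resize(cv2.imread("pics/w20.png")[120:320,160:360],None,fx=2.9,fy=2.9,interpolation=cv2.INTER_CUBIC))
E
```

```text
[0.49268667 0.42546035 0.22785642] [[1.0, -0.0, -0.0], [-0.0, -0.95, 0.31], [-0.0, -0.31, -0.95]] [0.49163418 0.34160158 0.06537423]
[0.49163418 0.34160158 0.06537423] [-1.28864345 -0.97443302  1.95603017] [-0.1352228   0.25136606  0.02238375]
```

View pics/w20c.png

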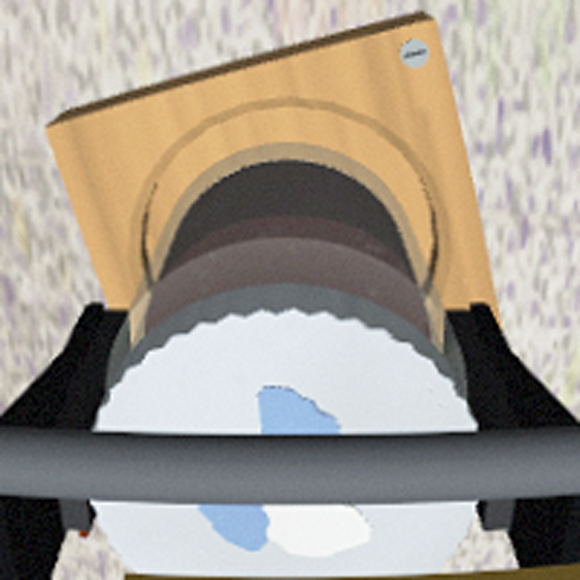

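Call:
play_rows --translation '[[0,0,0],[0,0,0],[0,0,0],[0,0,0],[0,0,0],[0,-10,0],[0,-20,0],[0,-30,0],[0,-30,0],[0,-30,0]]' --turn '[[0,0,0],[0,0,0],[0,0,0],[0,0,0],[0,0,0],[0,0,0],[0,0,0],[0,0,0],[0,0,0],[0,0,0]]' --fingers '[0.6,0.7,0.8,0.9,1,1,1,1,1,1]'

```text
time: 33.47
position: [0.4914, 0.3413, 0.187]
tool_rot: [-1.207, 1.212, -1.212]
ft_force: [-0.3, -0.6, -0.2]
grip_width: 1.002
```

Call:
play_rows --translation '[[0,-20,0],[0,-10,0],[0,0,0],[0,0,0],[0,0,0],[0,0,0],[0,0,0],[0,0,0],[0,0,0],[0,0,0]]' --turn '[[0,0,0],[0,0,0],[0,0,0],[0,0,0],[0,0,0],[0,0,0],[0,0,0],[0,0,0],[0,0,0],[0,0,0]]' --fingers '[1,1,1,1,1,1,1,1,1,1]'

```text
time: 34.3
position: [0.4915, 0.3412, 0.2147]
tool_rot: [-1.208, 1.212, -1.212]
ft_force: [0.4, 0.7, 0.5]
grip_width: 0.999
```

```bash
python3 look.py w21
python3 - <<'E'
from h import *
for n in("scene","side"): cv2.imwrite(f"pics/{n}2.png",ctrl.get_image(n))
a=cv2.imread("pics/scene2.png")[80:320,150:400];b=cv2.imread("pics/side2.png")[80:320,130:380]
cv2.imwrite("pics/end.png",cv2.resize(np.hstack([a,b]),None,fx=1.6,fy=1.6,interpolation=cv2.INTER_CUBIC))
E
```

```text
[0.49273414 0.42511376 0.37709276] [[1.0, -0.0, -0.0], [-0.0, -0.95, 0.31], [-0.0, -0.31, -0.95]] [0.49160323 0.341216   0.21478214]
```

View pics/w21_b.png

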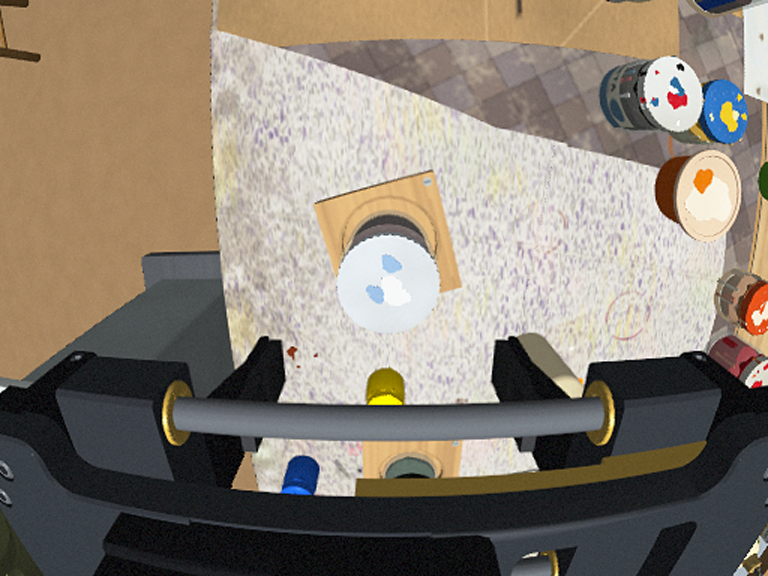

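View pics/end.png

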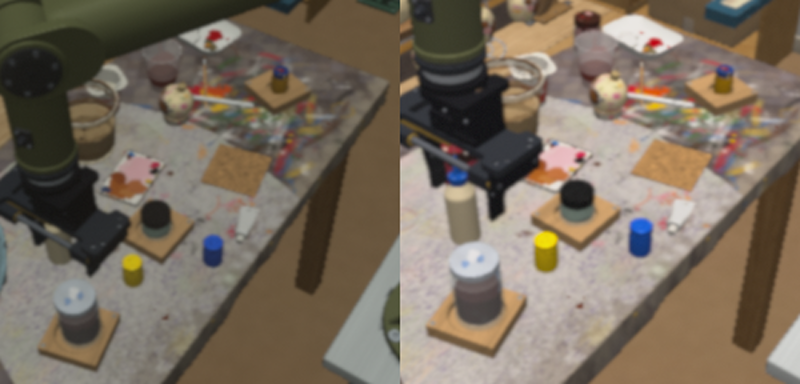

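Run:
```python
from wp import *
w=np.array(W("w21",[(337,284,.119),(440,284,.119),(388.5,233,.119),(388.5,333,.119),(315,202,.022),(434,170,.022)]));print("tall",w.tolist())
a,b=w[4],w[5];d=(b-a)/np.linalg.norm(b-a);print((a+b)/2+.05*np.array([d[1],-d[0]]))
w=np.array(W("w16",[(349,273,.066),(428,273,.066),(388.5,231,.066),(388.5,315,.066),(326,196,.022),(457,196,.022),(454,323,.022),(328,323,.022)]));print("mid",w.tolist(),w[4:].mean(0))
w=np.array(W("w10",[(361,281,.065),(414,281,.065),(388,256,.065),(388,307,.065),(352,175,.022),(475,223,.022),(429,342,.022),(311,299,.022)]));print("little",w.tolist(),w[4:].mean(0))
```

```text
tall [[0.4611, 0.3434], [0.524, 0.3432], [0.4927, 0.3748], [0.4924, 0.3108], [0.4336, 0.382], [0.5288, 0.4071]]
[0.49394716 0.3462022 ]
mid [[0.4871, 0.1069], [0.5405, 0.1068], [0.5139, 0.1356], [0.5137, 0.0764], [0.4671, 0.1546], [0.5654, 0.1543], [0.5669, 0.0517], [0.4645, 0.0521]] [0.515975 0.103175]
little [[0.502, -0.352], [0.5363, -0.3521], [0.5195, -0.3354], [0.5194, -0.3699], [0.4942, -0.2866], [0.5831, -0.3212], [0.5516, -0.4157], [0.4606, -0.3795]] [ 0.522375 -0.35075 ]
```

```bash
python3 -c "
from bench import ctrl
print(ctrl.get_state()['time']);print(ctrl.close_job())"
```

```text
34.45
the job is handed in; nothing more can be done
None
```

I handed the job in at about 34.5 s: each jar stands in its own block, as far as my last pictures show. I parked the tall jar on the cork tile, then moved the little jar to the narrow block, the middle jar to the middle block and the tall jar to the wide block.

**Position:** The last wrist pictures put each jar about 2–4 mm from its block's centre (limit 9 mm).
- For the little jar, that picture is from about 18 s before the end. The final fixed views show it still upright in its block.

**Seating:** I saw no tilt. Fingertip heights at release put each jar's underside within about 1 mm of the recess floor. The little and tall jars touched down with light contact; the middle jar was released just above the floor and its contact was not felt. Lid sizes in the last wrist pictures also fit fully seated jars.

**Bystanders and end state:** The glue bottle and bauble look upright and unmoved, and the look-alikes were not touched. The gripper is open and clear of everything.

**Checks that disagreed:**
- The fixed cameras and the wrist camera differed by up to about 8–10 mm in position, which I settled with close-up wrist views before each placing.
- Wrist readings of the recess centres still varied by 2–3 mm between high and low views.
- The middle jar was gripped about 2.5 mm off centre, on its cap rather than its body, and the tall jar about 3 mm off centre on its second lift. I allowed for both when placing them.

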